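# Hang the loose pocket back in its gap on the rack

## Task

Take the hanging pocket that stands in the desk sorter by its tall tab and lower it from above into the one wide gap in the row of pockets hanging on the rack, under the light bar, so that it hangs straight with a hook over each rail, and let go. Leave the neighbouring pockets hanging where they are, and do not disturb the other things on the desk.

Things in the scene. Friction and masses are not known exactly. Their poses are not given: they have to be found in the camera images.
- tab (a point): The pocket to hang, by its grip tab: a tab 36 (own x) x 10 (own y) x 55 mm tall, on the middle of the pocket's bar; pinch it across its 10 mm. This point is 16 mm below the tab's top, 39 mm above the bar's top, 47 mm above the bar's underside, 127 mm above the pocket's bottom. Axes are the pocket's, z up.
- bar (a point): Middle of the underside of that pocket's hook bar (it comes to rest on the rails); axes as tab. Rigid, symmetrical blue pocket, 0.10 to 0.20 kg: body 140 (x) x 10 (y) x 80 mm below the bar; steel bar 194 x 10 x 8 mm, its ends turned down as 6 mm thick hooks, 12 mm deep; throats from 70 to 91 mm either side of the middle.
- sorter: Low black desk sorter, fixed; origin: on the desk under the slot in which the pocket stands upright, slot along x. Slot walls reach 51 mm, floor 6 mm above the desk, slot 13 mm wide and 120 mm long: lift the pocket over 50 mm. A fixed red notebook 93 mm high stands in the next slot, from y = 13 to 47 mm.
- place (a point): The empty place: middle of the only wide gap in the row (about 30 mm between the neighbours' faces, 10 mm elsewhere), midway between the two rails, level with the rail tops, 109 mm above the desk; a small paper label under the near rail marks it. The pocket belongs with its bar along this x. y runs along the rails; z up.
- rack: Hanging rack, fixed; origin: on the desk at its middle, axes as place. Two round steel rails 8 mm thick, 230 mm long along y, at x = -83 (robot's side) and +83 mm, tops 109 mm above the desk. Each hung pocket has a hook over each rail.
- light (a point): Middle of the underside of the light bar fixed over the row, 304 mm above the desk; axes as rack. The bar reaches 25 mm either way in x (12 to 62 mm beyond the rack's middle), 300 mm along y, 31 mm thick, from posts 113 mm further out in x. An upright gripper over the row strikes it; one leaning back about 35 degrees towards the robot (-x) passes.
- hung0: Neighbour: a loose pocket like the one to hang, hanging on the rack, but with a low index tab (10 mm above the bar, off-centre to the far side) in place of the tall one; its top is 18 mm above the rail tops. Origin: middle of its bar's underside, level with the rail tops. Keep it hanging where it is.
- hung1: Neighbour: a loose pocket like the one to hang, hanging on the rack, but with a low index tab (10 mm above the bar, off-centre to the far side) in place of the tall one; its top is 18 mm above the rail tops. Origin: middle of its bar's underside, level with the rail tops. Keep it hanging where it is.
- hung2: Neighbour: a loose pocket like the one to hang, hanging on the rack, but with a low index tab (10 mm above the bar, off-centre to the far side) in place of the tall one; its top is 18 mm above the rail tops. Origin: middle of its bar's underside, level with the rail tops. Keep it hanging where it is.
- hung3: Neighbour: a loose pocket like the one to hang, hanging on the rack, but with a low index tab (10 mm above the bar, off-centre to the far side) in place of the tall one; its top is 18 mm above the rail tops. Origin: middle of its bar's underside, level with the rail tops. Keep it hanging where it is.
- hung4: Neighbour: a loose pocket like the one to hang, hanging on the rack, but with a low index tab (10 mm above the bar, off-centre to the far side) in place of the tall one; its top is 18 mm above the rail tops. Origin: middle of its bar's underside, level with the rail tops. Keep it hanging where it is.
- stapler: Bystander, stapler 130 x 36 x 48 mm beyond the sorter; origin: centre of underside.
- phone: Bystander, mobile phone 150 x 73 x 9 mm lying in front of the rack; origin: centre of underside.
- mug: Bystander, white mug 80 mm wide, 90 mm high, on the robot's side of the sorter; origin: centre of underside.
- tape: Bystander, roll of clear tape 90 mm wide, 24 mm high, lying at the left side; origin: centre of underside.
- mouse: Bystander, computer mouse, about 75 x 60 x 34 mm, at the right side; origin: underside.

How it is judged:
On the way:
1. the pocket has been carried over the gap, above the row (horizontal distance between tab and place below 0.03 m and z of tab in the frame of place above 0.1 m), for 0.1 s.
At the end, for the whole second after the job is handed in: The pocket hangs released and still in the gap, bar on both rails (height within 4 mm), within 13 mm of the place lengthwise and 11 mm across, upright and in line within 0.12 rad; neighbours hang upright within 12 mm, other things lie within 30 mm, of where they were (x of tab in the frame of place between -0.013 and 0.013 m and y of tab in the frame of place between -0.011 and 0.011 m and z of tab in the frame of place between 0.043 and 0.051 m and angle between each of tab, hung0, hung1, hung2, hung3, hung4's own z axis and vertical below 0.12 rad and angle between the x axis of tab and the x axis of place, either way round below 0.12 rad and linear speed of pocket below 0.03 m/s and distance of each of hung0, hung1, hung2, hung3, hung4 from where it was at the start of the episode below 0.012 m and distance of each of stapler, phone, mug, tape, mouse from where it was at the start of the episode below 0.03 m); the robot touches nothing.
It fails at once if a hanging neighbour is knocked, dragged or unhooked (moved more than 25 mm) (distance of any of hung0, hung1, hung2, hung3, hung4 from where it was at the start of the episode above 0.025 m).
It fails at once if a bystander is pushed more than 50 mm (distance of any of stapler, phone, mug, tape, mouse from where it was at the start of the episode above 0.05 m).
It also fails if it takes over 48 s, if anything falls off the work surface, if the arm or the gripper's body presses on something with over 40 N, if the wrist force passes 120 N, or if a joint passes its speed limit or range.

## Robot

A 7-joint arm with a two-finger parallel gripper is mounted at the origin on the work surface. World frame = base frame: x ahead of the robot, y to its left, z up, the work surface at z = 0. Lengths are in m, angles in rad, forces in N, time in s.
With the tool pointing down it reaches from about 0.425 to 0.925 m from the base axis. Payload 6.8 kg.
Tool frame: the origin (TCP) lies midway between the tips of the shut fingers; the grasp point (between the pads) lies 19 mm behind it; y points along the fingers, x is the direction in which the jaws open and shut, and the axes are right-handed (so a half turn about y gives the same grasp; the last joint's range is limited). The gripper opens to 88 mm and grips with 3 to 60 N. Pads are 20 mm wide; open, the fingers measure 115 mm over their backs; the gripper's body (75 mm by 178 mm) begins 61 mm behind the grasp point.
Start: joints at [1.041, 0.477, 0.022, 1.555, -0.011, 1.109, -0.083], TCP at [0.276, -0.616, 0.223] pointing down, gripper open.
Joint ranges: [-2.96, 2.96], [-0.34, 2.1], [-1.41, 1.46], [0.24, 2.44], [-1.37, 4.51], [0.17, 1.92], [-2.96, 2.96]. Speed limits (rad/s): [2.39, 2.39, 3.14, 3.14, 3.14, 3.14, 3.14].

## Interface

Orientations are given as a unit quaternion [w, x, y, z].
In Python, from station import bot gives the robot as it stands. The module is installed in compiled form; this text tells all that it offers.
- The arm moves only by the tool jog_arm, never from a script. Its argument "steps" is a list of rows, each an object with "claw": the opening, from -1 (shut) to 1 (fully open), so that 0 is half open; "dp": the shift along the tool's x, y, z in cm, a list of three; "roll": the turn about the tool's y in rad. A call has 1 to 10 rows; each row is the pose to reach, as a shift and turn from the pose commanded when the call began, along the tool's axes at that moment; what a row does not reach only later rows make up. A row lasts 1/10 s, in which the tool goes at most 50 mm and 8.59 degrees, less where a joint would pass 70% of its speed; a pose out of reach is approached as far as the arm can. A call with a gripper value outside its range is refused whole. The fingers move at their own pace and stop on an object; "force" is the grip in N (left out, the last holds). Time passes only in rows, so rows that repeat a pose let the fingers close. It gives the time, the measured TCP pose, the force and the opening at its end, in the units of the state.
- bot.read_state(): the state, without advancing time (a new reading comes with each control period).
- bot.camera(name): name is "scene" or "side" or "wrist"; returns a dict with "frame" (400x640x3 uint8, blue, green, red), "fx", "fy", "cx", "cy" (pixels), "world_from_camera" (4x4, takes a point from camera to world coordinates). Camera axes: x right, y down, z forward; pixel columns grow to the right and rows downward; lengths in m; the calibration is good to about 2 mm. A picture is of the moment at which its call begins. There is no depth.
- bot.sign_off(): hands the job in, once; it reports no verdict.
The state is a dict: "t": time; "q": joint angles; "joint_velocities": joint speeds; "joint_efforts": joint torques, N m; "position": TCP position; "eef_rot": TCP orientation; "ft_force": force on the tool from outside, world axes, zero at the start; "torque": the same for the moment, N m; "finger_gap": finger opening in m.
Only numpy, scipy, OpenCV 4.12 (cv2) and the standard library are available. Lean on these libraries where they do the work, as an engineer would, in place of code of your own. Each camera call takes 0.05 s, during which the arm holds its last target. There are 200 camera calls.

## Working session

There is one attempt and no reset: what is moved stays moved. The work goes in short steps, Python scripts to look and compute and a tool call to move; the robot and the scene stay as the last step left them, time stands still between calls to the robot, and variables do not carry over. Pictures are saved under pics/ and viewed, about 8 in all and at most 12, crops included, and the job is handed in when it is done.

Besides the shell and the picture viewer there is one more tool, called after "Call:" as name(argument=value, ...), one argument or row to a line, values as JSON. jog_arm: Moves the arm, as the interface text tells. Its arguments: {"type":"object","properties":{"steps":{"type":"array","items":{"type":"object","properties":{"claw":{"type":"number"},"dp":{"type":"array","items":{"type":"number"}},"roll":{"type":"number"}}}},"force":{"type":"number"}},"required":["steps"]}

```bash
mkdir -p pics; cat > h.py <<'E'
import numpy as np, cv2, pickle
from scipy.spatial.transform import Rotation as R
from station import bot
def grab(names,tag):
    out={}
    for n in names:
        c=bot.camera(n); c={k:np.array(v) for k,v in c.items()}; out[n]=c
        cv2.imwrite(f'pics/{tag}_{n}.png',c['frame'])
        pickle.dump(c,open(f'pics/{tag}_{n}.pkl','wb'))
    return out
def load(tag,n): return pickle.load(open(f'pics/{tag}_{n}.pkl','rb'))
def ray(c,p):
    d=np.array([(p[0]-c['cx'])/c['fx'],(p[1]-c['cy'])/c['fy'],1.])
    T=c['world_from_camera']; d=T[:3,:3]@d; return T[:3,3],d/np.linalg.norm(d)
def atz(c,p,z):
    o,d=ray(c,p); return o+d*(z-o[2])/d[2]
def tri(*cps):
    A=0;b=0
    for c,p in cps:
        o,d=ray(c,p); M=np.eye(3)-np.outer(d,d); A=A+M; b=b+M@o
    x=np.linalg.solve(A,b)
    return x,[float(np.linalg.norm(np.cross(x-ray(c,p)[0],ray(c,p)[1]))) for c,p in cps]
def proj(c,X):
    T=np.linalg.inv(c['world_from_camera']); x=T[:3,:3]@np.asarray(X)+T[:3,3]
    return np.array([c['fx']*x[0]/x[2]+c['cx'],c['fy']*x[1]/x[2]+c['cy']])
def toolR(q): return R.from_quat([q[1],q[2],q[3],q[0]])
E
python3 - <<'E'
from h import *
o=grab(['scene','side','wrist'],'a')
for n in o: print(n,o[n]['fx'],o[n]['world_from_camera'].round(3).tolist())
s=bot.read_state(); print(s)
E
```

```text
scene 489.75608176892797 [[-0.453, 0.65, -0.61, 1.558], [0.891, 0.346, -0.293, 0.467], [0.021, -0.677, -0.736, 1.323], [0.0, 0.0, 0.0, 1.0]]
side 494.28065581396675 [[0.942, -0.241, 0.236, 0.15], [-0.337, -0.695, 0.635, -1.144], [0.011, -0.677, -0.736, 1.548], [0.0, 0.0, 0.0, 1.0]]
wrist 345.5591273802153 [[0.409, -0.884, -0.228, 0.339], [-0.913, -0.397, -0.1, -0.587], [-0.002, 0.249, -0.969, 0.382], [0.0, 0.0, 0.0, 1.0]]
{'t': 0.15, 'q': array([ 1.0409171 ,  0.47761739,  0.0223961 ,  1.5561812 , -0.01152208,
        1.10928519, -0.08309666]), 'joint_velocities': array([ 0.0012204 , -0.00182267, -0.00139232, -0.00355578,  0.00024232,
        0.00103779, -0.00026068]), 'joint_efforts': array([ 1.92140047e-03, -5.83293235e+01,  1.53637324e+00, -2.72873783e+01,
       -5.42424875e-02,  1.45058421e-02,  9.37977393e-05]), 'position': array([ 0.2761264 , -0.6154514 ,  0.22191943]), 'eef_rot': array([ 0.5938133 , -0.59334902,  0.38468911, -0.38384501]), 'ft_force': array([ 0.21817303, -0.38817686,  0.65250792]), 'torque': array([-0.05832775,  0.01468393, -0.04092461]), 'finger_gap': 0.0879777602659921}
```

View pics/a_scene.png

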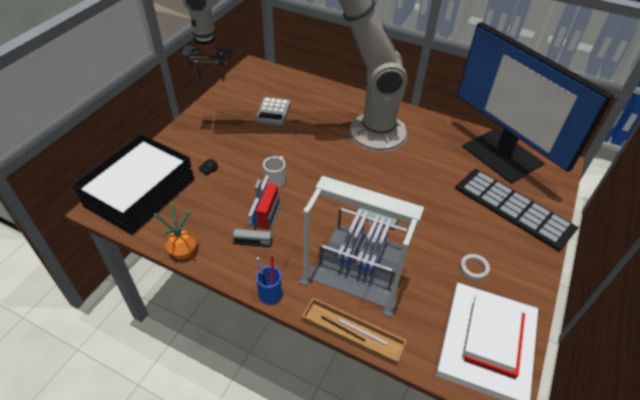

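View pics/a_side.png

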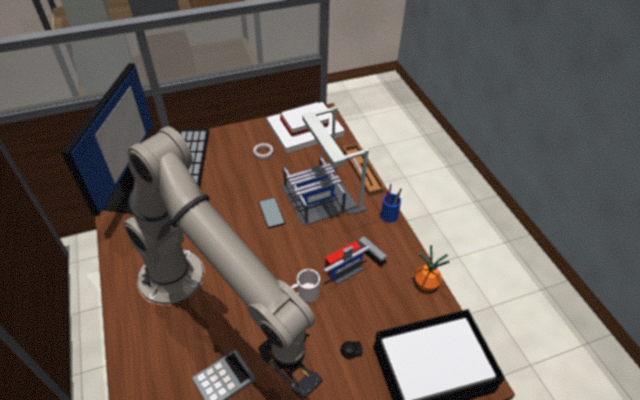

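The scene view shows the sorter with red notebook near (265,205), mug (273,172) and rack (360,240). The side view shows the sorter near (345,260), rack (320,190) and phone (272,212). I'll enlarge these areas.

```bash
python3 - <<'E'
from h import *
def crop(n,x0,y0,w,h,k=None):
    im=load('a',n)['frame'][y0:y0+h,x0:x0+w]
    s=min(400/w,300/h); print(n,x0,y0,s)
    im=cv2.resize(im,None,fx=s,fy=s,interpolation=cv2.INTER_CUBIC)
    o=np.zeros((300,400,3),np.uint8); o[:im.shape[0],:im.shape[1]]=im[:300,:400]; return o
m=np.vstack([np.hstack([crop('scene',230,170,80,60),crop('side',310,225,80,60)]),np.hstack([crop('scene',300,175,140,105),crop('side',270,110,120,90)])])
cv2.imwrite('pics/m1.png',m)
E
```

```text
scene 230 170 5.0
side 310 225 5.0
scene 300 175 2.857142857142857
side 270 110 3.3333333333333335
```

View pics/m1.png

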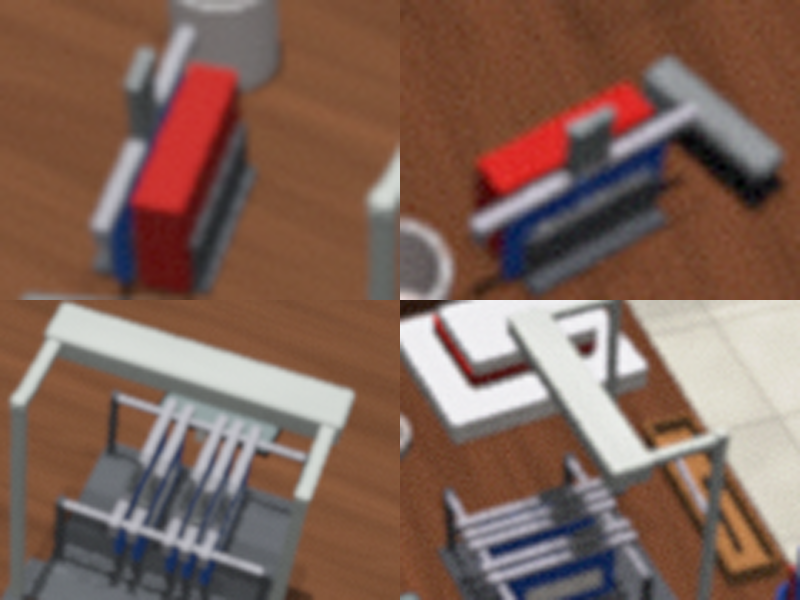

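The top-left crop (scene) has the tab top at about (258.6,181.4). In the side crop it's at about (348.4,248.6). The rack has 2 pockets, then the gap, then 3 pockets, going along +y.

```bash
python3 - <<'E'
from h import *
a,b=load('a','scene'),load('a','side')
S=lambda x,y:(230+x/5,170+y/5); D=lambda x,y:(310+(x-400)/5,225+y/5)
RS=lambda x,y:(300+x/2.857,175+(y-300)/2.857); RD=lambda x,y:(270+(x-400)/3.333,110+(y-300)/3.333)
pr=lambda n,t:print(n,t[0].round(4) if isinstance(t,tuple) else t.round(4), t[1] if isinstance(t,tuple) else '')
pr('tabtop',tri((a,S(143,57)),(b,D(592,118))))
pr('bar -x end',tri((a,S(188,35)),(b,D(477,222)))); pr('bar +x end',tri((a,S(103,230)),(b,D(693,110))))
for n,p in dict(nA=(113,397),nB=(305,457),fA=(60,503),fB=(265,572)).items(): pr('rail '+n,atz(a,RS(*p),.109))
for n,p in dict(b1n=(175,403),b2n=(190,405),b3n=(218,418),b4n=(235,423),b5n=(250,430),b1f=(120,517),b2f=(135,522),b3f=(172,535),b4f=(187,540),b5f=(207,547)).items(): pr(n,atz(a,RS(*p),.119))
pr('light',tri((a,RS(60,318)),(b,RD(625,460))));pr('light',tri((a,RS(345,400)),(b,RD(520,325))))
pr('mug',atz(a,(273,163),.09)); pr('stap',atz(a,(253,237),.04)); pr('phone',atz(b,(272,212),.01))
E
```

```text
tabtop [ 0.6129 -0.2015  0.153 ] [0.0036878464207994064, 0.003687846420799474]
bar -x end [ 0.5249 -0.2193  0.0896] [0.0005234418830549047, 0.0005234418830550592]
bar +x end [ 0.7084 -0.1771  0.0885] [0.0020997563127574184, 0.002099756312757387]
rail nA [0.5574 0.0773 0.109 ] 
rail nB [0.5375 0.3049 0.109 ] 
rail fA [0.7228 0.0912 0.109 ] 
rail fB [0.7032 0.3201 0.109 ] 
b1n [0.5406 0.1471 0.119 ] 
b2n [0.5353 0.1635 0.119 ] 
b3n [0.5384 0.1992 0.119 ] 
b4n [0.5363 0.2191 0.119 ] 
b5n [0.538  0.2379 0.119 ] 
b1f [0.7165 0.1591 0.119 ] 
b2f [0.715  0.1759 0.119 ] 
b3f [0.7122 0.2175 0.119 ] 
b4f [0.7107 0.2341 0.119 ] 
b5f [0.7092 0.2561 0.119 ] 
light [0.6712 0.0601 0.3343] [0.00217829289332527, 0.002178292893325307]
light [0.6395 0.3404 0.3231] [0.0058605572535819035, 0.005860557253581879]
mug [ 0.4533 -0.2383  0.09  ] 
stap [ 0.747  -0.1457  0.04  ] 
phone [0.4362 0.1685 0.01  ]
```

Call:
jog_arm(
  steps=[
    {"dp": [0,-5,0],"claw": 1},
    {"dp": [0,-10,2],"claw": 1},
    {"dp": [-5,-12,9],"roll": 0.1,"claw": 1},
    {"dp": [-24.5,-12,46.5],"roll": 0.196,"claw": 1},
    {"dp": [-24.5,-12,46.5],"roll": 0.196,"claw": 1},
    {"dp": [-24.5,-12,46.5],"roll": 0.196,"claw": 1},
    {"dp": [-24.5,-12,46.5],"roll": 0.196,"claw": 1},
    {"dp": [-24.5,-12,46.5],"roll": 0.196,"claw": 1},
    {"dp": [-24.5,-12,46.5],"roll": 0.196,"claw": 1},
    {"dp": [-24.5,-12,46.5],"roll": 0.196,"claw": 1},
  ],
)

```text
schema error: expected keys claw, dp, roll
```

```bash
python3 - <<'E'
from h import *
s=bot.read_state(); print(s['t'],s['position'],s['q'].round(3)); print(toolR(s['eef_rot']).as_matrix().round(3))
E
```

```text
0.15 [ 0.2761264  -0.6154514   0.22191943] [ 1.041  0.478  0.022  1.556 -0.012  1.109 -0.083]
[[ 0.409 -0.001  0.912]
 [-0.912  0.001  0.409]
 [-0.001 -1.    -0.   ]]
```

Call:
jog_arm(
  steps=[
    {"dp": [0,-5,0],"roll": 0,"claw": 1},
    {"dp": [0,-10,2],"roll": 0,"claw": 1},
    {"dp": [-5,-12,9],"roll": 0.1,"claw": 1},
    {"dp": [-24.5,-12,46.5],"roll": 0.196,"claw": 1},
    {"dp": [-24.5,-12,46.5],"roll": 0.196,"claw": 1},
    {"dp": [-24.5,-12,46.5],"roll": 0.196,"claw": 1},
    {"dp": [-24.5,-12,46.5],"roll": 0.196,"claw": 1},
    {"dp": [-24.5,-12,46.5],"roll": 0.196,"claw": 1},
    {"dp": [-24.5,-12,46.5],"roll": 0.196,"claw": 1},
    {"dp": [-24.5,-12,46.5],"roll": 0.196,"claw": 1},
  ],
)

```text
t: 1.15
position: [0.5329, -0.2882, 0.3401]
eef_rot: [-0.553, 0.553, -0.441, 0.441]
ft_force: [0.2, 0.4, 0.8]
finger_gap: 0.0878
```

```bash
python3 - <<'E'
from h import *
s=bot.read_state(); print(s['t'],s['position'],s['q'].round(3)); print(toolR(s['eef_rot']).as_matrix().round(3))
E
```

```text
1.15 [ 0.53290135 -0.28824864  0.34010731] [ 0.487  0.284 -0.12   1.569  0.035  1.291 -0.983]
[[ 0.224 -0.     0.975]
 [-0.975 -0.     0.224]
 [ 0.    -1.    -0.   ]]
```

Call:
jog_arm(
  steps=[
    {"dp": [-7,0,8.5],"roll": 0,"claw": 1},
    {"dp": [-7,0,8.5],"roll": 0,"claw": 1},
    {"dp": [-7,0,8.5],"roll": 0,"claw": 1},
    {"dp": [-7,0,8.5],"roll": 0,"claw": 1},
  ],
)

```text
t: 1.55
position: [0.6003, -0.2001, 0.3395]
eef_rot: [0.554, -0.554, 0.44, -0.439]
ft_force: [0.3, 0.3, -0.9]
finger_gap: 0.0879
```

```bash
python3 - <<'E'
from h import *
grab(['wrist'],'b')
E
```

```text
(no output)
```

View pics/b_wrist.png

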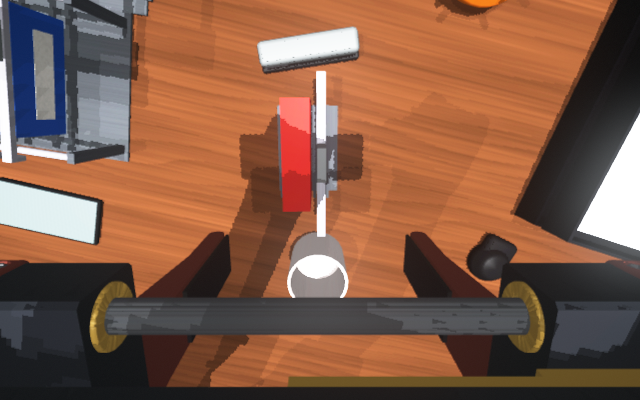

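Call:
jog_arm(
  steps=[
    {"dp": [0,-5,5],"roll": 0,"claw": 1},
    {"dp": [0,-6,45],"roll": 0,"claw": 1},
    {"dp": [0,-6,45],"roll": 0,"claw": 1},
    {"dp": [0,-6,45],"roll": 0,"claw": 1},
    {"dp": [0,-6,45],"roll": 0,"claw": 1},
    {"dp": [0,-6,45],"roll": 0,"claw": 1},
    {"dp": [0,-6,45],"roll": 0,"claw": 1},
    {"dp": [0,-6,45],"roll": 0,"claw": 1},
    {"dp": [0,-6,45],"roll": 0,"claw": 1},
    {"dp": [0,-6,45],"roll": 0,"claw": 1},
  ],
)

```text
t: 2.6
position: [0.9035, -0.1232, 0.3689]
eef_rot: [-0.551, 0.565, -0.431, 0.438]
ft_force: [-0.1, 1.5, -0.4]
finger_gap: 0.0879
```

```bash
python3 - <<'E'
from h import *
s=bot.read_state(); print(s['t'],s['position'],s['q'].round(3)); print(toolR(s['eef_rot']).as_matrix().round(3))
E
```

```text
2.6 [ 0.90348477 -0.12316504  0.3688647 ] [ 0.144  1.009 -0.564  0.293  0.517  1.883 -1.335]
[[ 0.245 -0.004  0.97 ]
 [-0.969 -0.022  0.244]
 [ 0.02  -1.    -0.009]]
```

The wrist view shows the bar vertical at column ~321 (rows 72–236), the tab at about (321,162) and the red notebook to its left. The slot yaw matches. Next I'll see how the arm behaves at its reach limit, because moves offer no direct tilt.

Call:
jog_arm(
  steps=[
    {"dp": [0,0,20],"roll": 0,"claw": 1},
    {"dp": [0,0,20],"roll": 0,"claw": 1},
    {"dp": [0,0,20],"roll": 0,"claw": 1},
    {"dp": [0,0,20],"roll": 0,"claw": 1},
    {"dp": [0,0,20],"roll": 0,"claw": 1},
  ],
)

```text
t: 3.1
position: [0.9425, -0.0739, 0.3259]
eef_rot: [0.562, -0.555, 0.419, -0.448]
ft_force: [-0.1, -0.7, -0.3]
finger_gap: 0.0882
```

```bash
python3 - <<'E'
from h import *
s=bot.read_state(); print(s['t'],s['position'],s['q'].round(3)); print(toolR(s['eef_rot']).as_matrix().round(3))
E
```

```text
3.1 [ 0.94252816 -0.07385519  0.32592279] [ 0.154  1.139 -1.407  0.243  1.327  1.915 -1.415]
[[ 0.248  0.038  0.968]
 [-0.968 -0.018  0.249]
 [ 0.027 -0.999  0.032]]
```

Call:
jog_arm(
  steps=[
    {"dp": [0,-3,-8],"roll": 0,"claw": 1},
    {"dp": [0,-3,-8],"roll": 0,"claw": 1},
    {"dp": [0,-3,-8],"roll": 0,"claw": 1},
    {"dp": [0,-3,-8],"roll": 0,"claw": 1},
  ],
)

```text
t: 3.5
position: [0.8629, -0.0969, 0.3552]
eef_rot: [0.56, -0.555, 0.419, -0.45]
ft_force: [-0.6, -0.8, 0.5]
finger_gap: 0.0879
```

```bash
python3 - <<'E'
from h import *
s=bot.read_state(); print(s['t'],s['position'],s['q'].round(3)); print(toolR(s['eef_rot']).as_matrix().round(3))
E
```

```text
3.5 [ 0.86291367 -0.09694904  0.35524194] [ 0.417  1.014 -1.385  0.699  1.101  1.848 -1.622]
[[ 0.245  0.039  0.969]
 [-0.969 -0.022  0.246]
 [ 0.031 -0.999  0.032]]
```

The commanded pose follows the reached pose, so tilt persists between calls. At height the j6 limit (1.92) should force the tool to point outward, which is the lean I need. I'll go up at the matching azimuth and ratchet the tilt there.

Call:
jog_arm(
  steps=[
    {"dp": [0,-5,-2],"roll": 0,"claw": 1},
    {"dp": [-3,-10,-4],"roll": 0,"claw": 1},
    {"dp": [-6,-14,-6],"roll": 0,"claw": 1},
    {"dp": [-27.7,-26,-19],"roll": 0,"claw": 1},
    {"dp": [-27.7,-26,-19],"roll": 0,"claw": 1},
    {"dp": [-27.7,-26,-19],"roll": 0,"claw": 1},
    {"dp": [-27.7,-26,-19],"roll": 0,"claw": 1},
    {"dp": [-27.7,-26,-19],"roll": 0,"claw": 1},
    {"dp": [-27.7,-26,-19],"roll": 0,"claw": 1},
    {"dp": [-27.7,-26,-19],"roll": 0,"claw": 1},
  ],
)

```text
t: 4.5
position: [0.5974, 0.1403, 0.6073]
eef_rot: [0.567, -0.554, 0.414, -0.447]
ft_force: [0.1, -0.2, 1.6]
finger_gap: 0.0881
```

```bash
cat > st.py <<'E'
from h import *
s=bot.read_state(); M=toolR(s['eef_rot']).as_matrix()
print(s['t'],s['position'].round(4),s['q'].round(3)); print(M.round(3).tolist())
print('heading z',np.arctan2(M[1,2],M[0,2]).round(3),'lean deg',np.degrees(np.arcsin(M[2,2])).round(1),'x roll',M[2,0].round(3))
E
python3 st.py
```

```text
4.5 [0.5974 0.1403 0.6073] [ 0.289  0.423 -1.111  0.969  0.448  1.914 -1.923]
[[0.258, 0.048, 0.965], [-0.966, -0.013, 0.259], [0.025, -0.999, 0.043]]
heading z 0.262 lean deg 2.5 x roll 0.025
```

Call:
jog_arm(
  steps=[
    {"dp": [0,-15,0],"roll": 0,"claw": 1},
    {"dp": [0,-15,0],"roll": 0,"claw": 1},
    {"dp": [0,-15,0],"roll": 0,"claw": 1},
    {"dp": [0,-15,0],"roll": 0,"claw": 1},
    {"dp": [0,-15,0],"roll": 0,"claw": 1},
  ],
)

```text
t: 5.0
position: [0.6107, 0.1413, 0.6135]
eef_rot: [-0.546, 0.572, -0.424, 0.441]
ft_force: [0.2, 0.4, -1.4]
finger_gap: 0.0876
```

```bash
python3 st.py
```

```text
5.0 [0.6107 0.1413 0.6135] [-0.348  0.34  -0.     0.905  0.043  1.915 -1.652]
[[0.251, -0.004, 0.968], [-0.967, -0.045, 0.251], [0.042, -0.999, -0.015]]
heading z 0.253 lean deg -0.9 x roll 0.042
```

Call:
jog_arm(
  steps=[
    {"dp": [0,-25,0],"roll": 0,"claw": 1},
    {"dp": [0,-25,0],"roll": 0,"claw": 1},
    {"dp": [0,-25,0],"roll": 0,"claw": 1},
    {"dp": [0,-25,0],"roll": 0,"claw": 1},
    {"dp": [0,-25,0],"roll": 0,"claw": 1},
    {"dp": [0,-25,0],"roll": 0,"claw": 1},
  ],
)

```text
t: 5.6
position: [0.5744, 0.1463, 0.6658]
eef_rot: [0.569, -0.554, 0.403, -0.454]
ft_force: [0.6, 1.1, -1.2]
finger_gap: 0.0877
```

```bash
python3 st.py
```

```text
5.6 [0.5744 0.1463 0.6658] [-0.78   0.27   0.618  0.938 -0.123  1.915 -1.535]
[[0.262, 0.07, 0.963], [-0.964, -0.027, 0.264], [0.045, -0.997, 0.06]]
heading z 0.268 lean deg 3.4 x roll 0.045
```

Call:
jog_arm(
  steps=[
    {"dp": [0,-30,0],"roll": 0,"claw": 1},
    {"dp": [0,-30,0],"roll": 0,"claw": 1},
    {"dp": [0,-30,0],"roll": 0,"claw": 1},
    {"dp": [0,-30,0],"roll": 0,"claw": 1},
    {"dp": [0,-30,0],"roll": 0,"claw": 1},
    {"dp": [0,-30,0],"roll": 0,"claw": 1},
    {"dp": [0,-30,0],"roll": 0,"claw": 1},
    {"dp": [0,-30,0],"roll": 0,"claw": 1},
  ],
)

```text
t: 6.4
position: [0.5254, 0.1397, 0.7159]
eef_rot: [0.59, -0.528, 0.387, -0.473]
ft_force: [0.5, -0.9, 0.2]
finger_gap: 0.0882
```

```bash
python3 st.py
```

```text
6.4 [0.5254 0.1397 0.7159] [-1.151  0.17   0.99   0.982 -0.118  1.915 -1.538]
[[0.254, 0.15, 0.956], [-0.966, -0.004, 0.257], [0.042, -0.989, 0.144]]
heading z 0.263 lean deg 8.3 x roll 0.042
```

Call:
jog_arm(
  steps=[
    {"dp": [0,-40,5],"roll": 0,"claw": 1},
    {"dp": [0,-40,5],"roll": 0,"claw": 1},
    {"dp": [0,-40,5],"roll": 0,"claw": 1},
    {"dp": [0,-40,5],"roll": 0,"claw": 1},
    {"dp": [0,-40,5],"roll": 0,"claw": 1},
    {"dp": [0,-40,5],"roll": 0,"claw": 1},
    {"dp": [0,-40,5],"roll": 0,"claw": 1},
    {"dp": [0,-40,5],"roll": 0,"claw": 1},
    {"dp": [0,-40,5],"roll": 0,"claw": 1},
    {"dp": [0,-40,5],"roll": 0,"claw": 1},
  ],
)

```text
t: 7.4
position: [0.4989, 0.1387, 0.754]
eef_rot: [0.609, -0.505, 0.369, -0.488]
ft_force: [1.2, -0.5, -0.7]
finger_gap: 0.0876
```

```bash
python3 st.py
```

```text
7.4 [0.4989 0.1387 0.754 ] [-1.448  0.085  1.187  0.975 -0.035  1.915 -1.598]
[[0.252, 0.221, 0.942], [-0.967, 0.014, 0.255], [0.043, -0.975, 0.218]]
heading z 0.264 lean deg 12.6 x roll 0.043
```

Call:
jog_arm(
  steps=[
    {"dp": [0,-40,15],"roll": 0,"claw": 1},
    {"dp": [0,-40,15],"roll": 0,"claw": 1},
    {"dp": [0,-40,15],"roll": 0,"claw": 1},
    {"dp": [0,-40,15],"roll": 0,"claw": 1},
    {"dp": [0,-40,15],"roll": 0,"claw": 1},
    {"dp": [0,-40,15],"roll": 0,"claw": 1},
    {"dp": [0,-40,15],"roll": 0,"claw": 1},
    {"dp": [0,-40,15],"roll": 0,"claw": 1},
    {"dp": [0,-40,15],"roll": 0,"claw": 1},
    {"dp": [0,-40,15],"roll": 0,"claw": 1},
  ],
)

```text
t: 8.4
position: [0.4271, 0.3269, 0.8041]
eef_rot: [0.685, -0.495, 0.295, -0.445]
ft_force: [-1.3, 2.7, 0.0]
finger_gap: 0.088
```

```bash
python3 st.py
```

```text
8.4 [0.4271 0.3269 0.8041] [-1.837  0.216  1.451  0.845 -0.199  1.914 -1.647]
[[0.43, 0.317, 0.845], [-0.902, 0.114, 0.417], [0.036, -0.942, 0.335]]
heading z 0.458 lean deg 19.6 x roll 0.036
```

Call:
jog_arm(
  steps=[
    {"dp": [38.6,18.4,-12],"roll": 0.17,"claw": 1},
    {"dp": [38.6,18.4,-12],"roll": 0.17,"claw": 1},
    {"dp": [38.6,18.4,-12],"roll": 0.17,"claw": 1},
    {"dp": [38.6,18.4,-12],"roll": 0.17,"claw": 1},
    {"dp": [38.6,18.4,-12],"roll": 0.17,"claw": 1},
    {"dp": [38.6,18.4,-12],"roll": 0.17,"claw": 1},
    {"dp": [38.6,18.4,-12],"roll": 0.17,"claw": 1},
    {"dp": [38.6,18.4,-12],"roll": 0.17,"claw": 1},
    {"dp": [38.6,18.4,-12],"roll": 0.17,"claw": 1},
    {"dp": [38.6,18.4,-12],"roll": 0.17,"claw": 1},
  ],
)

```text
t: 9.4
position: [0.5487, -0.0712, 0.6059]
eef_rot: [0.654, -0.446, 0.36, -0.493]
ft_force: [0.1, -0.4, -0.9]
finger_gap: 0.0876
```

```bash
python3 st.py
```

```text
9.4 [ 0.5487 -0.0712  0.6059] [-1.309 -0.318  1.051  1.448  0.237  1.496 -1.525]
[[0.254, 0.324, 0.911], [-0.967, 0.116, 0.228], [-0.031, -0.939, 0.343]]
heading z 0.245 lean deg 20.1 x roll -0.031
```

Call:
jog_arm(
  steps=[
    {"dp": [0,-40,25],"roll": 0,"claw": 1},
    {"dp": [0,-40,25],"roll": 0,"claw": 1},
    {"dp": [0,-40,25],"roll": 0,"claw": 1},
    {"dp": [0,-40,25],"roll": 0,"claw": 1},
    {"dp": [0,-40,25],"roll": 0,"claw": 1},
    {"dp": [0,-40,25],"roll": 0,"claw": 1},
    {"dp": [0,-40,25],"roll": 0,"claw": 1},
    {"dp": [0,-40,25],"roll": 0,"claw": 1},
  ],
)

```text
t: 10.2
position: [0.5834, -0.047, 0.8044]
eef_rot: [0.668, -0.428, 0.343, -0.503]
ft_force: [-0.3, 0.5, 0.2]
finger_gap: 0.0877
```

```bash
python3 st.py
```

```text
10.2 [ 0.5834 -0.047   0.8044] [-2.025 -0.337  1.455  0.799  0.433  1.916 -1.576]
[[0.259, 0.379, 0.888], [-0.965, 0.128, 0.227], [-0.028, -0.916, 0.399]]
heading z 0.25 lean deg 23.5 x roll -0.028
```

Call:
jog_arm(
  steps=[
    {"dp": [16.3,35.2,-18],"roll": -0.15,"claw": 1},
    {"dp": [16.3,35.2,-18],"roll": -0.3,"claw": 1},
    {"dp": [16.3,35.2,-18],"roll": -0.45,"claw": 1},
    {"dp": [16.3,35.2,-18],"roll": -0.6,"claw": 1},
    {"dp": [16.3,35.2,-18],"roll": -0.75,"claw": 1},
    {"dp": [16.3,35.2,-18],"roll": -0.9,"claw": 1},
    {"dp": [16.3,35.2,-18],"roll": -1.05,"claw": 1},
    {"dp": [16.3,35.2,-18],"roll": -1.2,"claw": 1},
    {"dp": [16.3,35.2,-18],"roll": -1.35,"claw": 1},
    {"dp": [16.3,35.2,-18],"roll": -1.5,"claw": 1},
  ],
)

```text
t: 11.2
position: [0.5804, -0.1926, 0.4036]
eef_rot: [0.723, -0.657, -0.192, -0.09]
ft_force: [0.4, -0.3, 0.3]
finger_gap: 0.0876
```

```bash
python3 st.py; python3 - <<'E'
from h import *
a,b,w=load('a','scene'),load('a','side'),load('b','wrist')
print('w tab top @.149',atz(w,(321,160),.149)); print(atz(w,(321,72),.094),atz(w,(321,236),.094))
print(tri((a,(258.6,181.4)),(b,(348.4,248.6)),(w,(321,160))))
E
```

```text
11.2 [ 0.5804 -0.1926  0.4036] [-1.345 -0.337  1.455  1.784  0.177  1.024  0.253]
[[0.91, 0.382, -0.161], [0.123, 0.12, 0.985], [0.396, -0.916, 0.063]]
heading z 1.732 lean deg 3.6 x roll 0.396
w tab top @.149 [ 0.6232463  -0.19771955  0.149     ]
[ 0.71112743 -0.17740094  0.094     ] [ 0.5242041  -0.22177555  0.094     ]
(array([ 0.61733246, -0.19930926,  0.15265604]), [0.0064037901713570235, 0.0042205018933826844, 0.006548583989366292])
```

Call:
jog_arm(
  steps=[
    {"dp": [0,0,0],"roll": -0.15,"claw": 1},
    {"dp": [0,0,0],"roll": -0.3,"claw": 1},
    {"dp": [0,0,0],"roll": -0.45,"claw": 1},
    {"dp": [0,0,0],"roll": -0.6,"claw": 1},
    {"dp": [0,0,0],"roll": -0.75,"claw": 1},
    {"dp": [0,0,0],"roll": -0.9,"claw": 1},
    {"dp": [0,0,0],"roll": -1.05,"claw": 1},
    {"dp": [0,0,0],"roll": -1.2,"claw": 1},
    {"dp": [0,0,0],"roll": -1.35,"claw": 1},
    {"dp": [0,0,0],"roll": -1.5,"claw": 1},
  ],
)

```text
t: 12.2
position: [0.5838, -0.1936, 0.4087]
eef_rot: [-0.396, 0.544, 0.635, -0.38]
ft_force: [0.2, -0.6, -0.6]
finger_gap: 0.088
```

```bash
python3 st.py
```

```text
12.2 [ 0.5838 -0.1936  0.4087] [-1.347 -0.337  1.455  1.775  0.177  1.025  1.752]
[[-0.094, 0.389, -0.916], [0.992, 0.119, -0.052], [0.089, -0.913, -0.397]]
heading z -3.085 lean deg -23.4 x roll 0.089
```

Call:
jog_arm(
  steps=[
    {"dp": [-2.4,18.8,3.8],"roll": -0.15,"claw": 1},
    {"dp": [-2.4,18.8,3.8],"roll": -0.18,"claw": 1},
    {"dp": [-2.4,18.8,3.8],"roll": -0.18,"claw": 1},
    {"dp": [-2.4,18.8,3.8],"roll": -0.18,"claw": 1},
    {"dp": [-2.4,18.8,3.8],"roll": -0.18,"claw": 1},
  ],
)

```text
t: 12.7
position: [0.5467, -0.161, 0.2835]
eef_rot: [-0.331, 0.519, 0.664, -0.425]
ft_force: [-0.4, 0.6, 0.4]
finger_gap: 0.0876
```

```bash
python3 st.py; python3 -c "
from h import *
grab(['wrist'],'c')"
```

```text
12.7 [ 0.5467 -0.161   0.2835] [-1.323 -0.337  1.455  2.076  0.24   0.713  1.86 ]
[[-0.243, 0.408, -0.88], [0.97, 0.101, -0.221], [-0.001, -0.907, -0.42]]
heading z -2.895 lean deg -24.8 x roll -0.001
```

View pics/c_wrist.png

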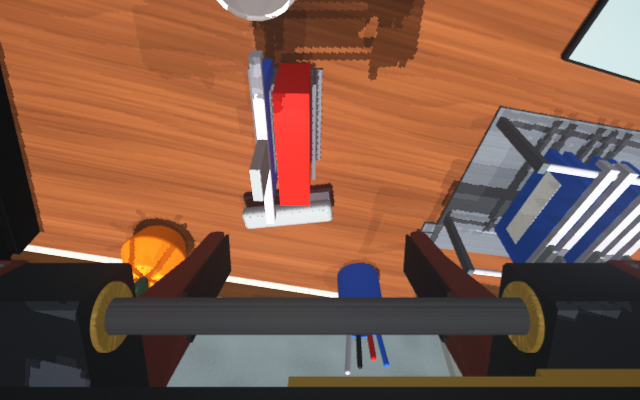

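The tab is at about (262,160) and the bar runs (256,55)–(268,215). The lean is now right (25°, heading 0.247, roll 0), but joints 2 and 3 sit on their limits. I'll loop the arm to unwind the elbow.

Call:
jog_arm(
  steps=[
    {"dp": [-10,-15,4],"roll": 0,"claw": 1},
    {"dp": [-10,-15,4],"roll": 0,"claw": 1},
    {"dp": [-34,-25,14.5],"roll": 0,"claw": 1},
    {"dp": [-34,-25,14.5],"roll": 0,"claw": 1},
    {"dp": [-34,-25,14.5],"roll": 0,"claw": 1},
    {"dp": [-34,-25,14.5],"roll": 0,"claw": 1},
    {"dp": [-34,-25,14.5],"roll": 0,"claw": 1},
    {"dp": [-34,-25,14.5],"roll": 0,"claw": 1},
    {"dp": [-34,-25,14.5],"roll": 0,"claw": 1},
    {"dp": [-34,-25,14.5],"roll": 0,"claw": 1},
  ],
)

```text
t: 13.75
position: [0.3676, -0.4509, 0.4651]
eef_rot: [-0.319, 0.534, 0.655, -0.429]
ft_force: [0.2, -0.6, 0.2]
finger_gap: 0.0878
```

```bash
python3 st.py
```

```text
13.75 [ 0.3676 -0.4509  0.4651] [-0.725 -0.337  1.455  1.656 -0.014  1.244  2.582]
[[-0.226, 0.426, -0.876], [0.973, 0.061, -0.221], [-0.041, -0.903, -0.428]]
heading z -2.894 lean deg -25.4 x roll -0.041
```

Call:
jog_arm(
  steps=[
    {"dp": [5,19,-41],"roll": 0,"claw": 1},
    {"dp": [5,19,-41],"roll": 0,"claw": 1},
    {"dp": [5,19,-41],"roll": 0,"claw": 1},
    {"dp": [5,19,-41],"roll": 0,"claw": 1},
    {"dp": [5,19,-41],"roll": 0,"claw": 1},
    {"dp": [5,19,-41],"roll": 0,"claw": 1},
    {"dp": [5,19,-41],"roll": 0,"claw": 1},
    {"dp": [5,19,-41],"roll": 0,"claw": 1},
    {"dp": [5,19,-41],"roll": 0,"claw": 1},
    {"dp": [5,19,-41],"roll": 0,"claw": 1},
  ],
)

```text
t: 14.75
position: [0.615, -0.2328, 0.4888]
eef_rot: [-0.306, 0.545, 0.654, -0.426]
ft_force: [-0.3, -0.5, 0.8]
finger_gap: 0.0879
```

```bash
python3 st.py
```

```text
14.75 [ 0.615  -0.2328  0.4888] [-1.371 -0.336  1.454  1.612  0.247  1.106  1.904]
[[-0.219, 0.452, -0.865], [0.974, 0.042, -0.224], [-0.065, -0.891, -0.449]]
heading z -2.888 lean deg -26.7 x roll -0.065
```

Call:
jog_arm(
  steps=[
    {"dp": [-6,22,-21],"roll": 0,"claw": 1},
    {"dp": [-6,22,-21],"roll": 0,"claw": 1},
    {"dp": [-6,22,-21],"roll": 0,"claw": 1},
    {"dp": [-6,22,-21],"roll": 0,"claw": 1},
    {"dp": [-6,22,-21],"roll": 0,"claw": 1},
    {"dp": [-6,22,-21],"roll": 0,"claw": 1},
    {"dp": [-6,22,-21],"roll": 0,"claw": 1},
    {"dp": [-6,22,-21],"roll": 0,"claw": 1},
  ],
)

```text
t: 15.55
position: [0.6508, -0.163, 0.4568]
eef_rot: [-0.294, 0.557, 0.653, -0.42]
ft_force: [0.2, 0.2, -0.8]
finger_gap: 0.0879
```

```bash
python3 st.py
```

```text
15.55 [ 0.6508 -0.163   0.4568] [-1.502 -0.336  1.455  1.695  0.351  0.989  1.713]
[[-0.206, 0.481, -0.852], [0.975, 0.026, -0.221], [-0.084, -0.876, -0.475]]
heading z -2.888 lean deg -28.3 x roll -0.084
```

The elbow is stuck in a corner, so I'll fit the arm's kinematics from the logged poses and plan the unwinding with a model.

```bash
cat > kin.py <<'E'
from h import *
import itertools
from scipy.optimize import least_squares
D=[([1.041,.478,.022,1.556,-.012,1.109,-.083],[.2761,-.6155,.2219],[.594,-.593,.385,-.384]),
([.487,.284,-.12,1.569,.035,1.291,-.983],[.5329,-.2882,.3401],[-.553,.553,-.441,.441]),
([.144,1.009,-.564,.293,.517,1.883,-1.335],[.9035,-.1232,.3689],[-.551,.565,-.431,.438]),
([.154,1.139,-1.407,.243,1.327,1.915,-1.415],[.9425,-.0739,.3259],[.562,-.555,.419,-.448]),
([.417,1.014,-1.385,.699,1.101,1.848,-1.622],[.8629,-.0969,.3552],[.56,-.555,.419,-.45]),
([.289,.423,-1.111,.969,.448,1.914,-1.923],[.5974,.1403,.6073],[.567,-.554,.414,-.447]),
([-.348,.34,0,.905,.043,1.915,-1.652],[.6107,.1413,.6135],[-.546,.572,-.424,.441]),
([-.78,.27,.618,.938,-.123,1.915,-1.535],[.5744,.1463,.6658],[.569,-.554,.403,-.454]),
([-1.151,.17,.99,.982,-.118,1.915,-1.538],[.5254,.1397,.7159],[.59,-.528,.387,-.473]),
([-1.837,.216,1.451,.845,-.199,1.914,-1.647],[.4271,.3269,.8041],[.685,-.495,.295,-.445]),
([-1.309,-.318,1.051,1.448,.237,1.496,-1.525],[.5487,-.0712,.6059],[.654,-.446,.36,-.493]),
([-2.025,-.337,1.455,.799,.433,1.916,-1.576],[.5834,-.047,.8044],[.668,-.428,.343,-.503]),
([-1.345,-.337,1.455,1.784,.177,1.024,.253],[.5804,-.1926,.4036],[.723,-.657,-.192,-.09]),
([-1.323,-.337,1.455,2.076,.24,.713,1.86],[.5467,-.161,.2835],[-.331,.519,.664,-.425]),
([-.725,-.337,1.455,1.656,-.014,1.244,2.582],[.3676,-.4509,.4651],[-.319,.534,.655,-.429]),
([-1.502,-.336,1.455,1.695,.351,.989,1.713],[.6508,-.163,.4568],[-.294,.557,.653,-.42])]
def rots(q,s):
    M=[np.eye(3)]
    for i in range(7):
        ax=np.array([0,0,1.]) if i%2==0 else np.array([0,1.,0])
        M.append(M[-1]@R.from_rotvec(ax*s[i]*q[i]).as_matrix())
    return M
def fit():
    best=None
    for s in itertools.product([-1,1],repeat=7):
        T=[rots(q,s)[7].T@toolR(e).as_matrix() for q,p,e in D]
        m=R.from_matrix(np.array(T)).mean()
        e=max(np.linalg.norm((m.inv()*R.from_matrix(t)).as_rotvec()) for t in T)
        if best is None or e<best[0]: best=(e,s,m.as_matrix())
    e,s,E=best
    A=[];b=[]
    for q,p,_ in D:
        M=rots(q,s); A.append(np.hstack([M[k] for k in range(8)])); b.append(p)
    A=np.vstack(A);b=np.hstack(b)
    x,res,rk,_=np.linalg.lstsq(A,b,rcond=1e-3); 
    return s,E,x.reshape(8,3),e,np.abs(A@x-b).max()
s_,E_,L_,eo,ep=fit()
def fk(q):
    M=rots(q,s_); return sum(M[k]@L_[k] for k in range(8)), M[7]@E_
LO=np.array([-2.96,-.34,-1.41,.24,-1.37,.17,-2.96])+.004; HI=np.array([2.96,2.1,1.46,2.44,4.51,1.92,2.96])-.004
def ik(q0,p,Rt,wreg=0.02):
    f=lambda q:np.hstack([(fk(q)[0]-p)*10,3*(R.from_matrix(fk(q)[1]).inv()*R.from_matrix(Rt)).as_rotvec(),wreg*(q-q0)])
    return least_squares(f,np.clip(q0,LO+1e-6,HI-1e-6),bounds=(LO,HI))
if __name__=='__main__':
    print(s_,eo,ep); print(L_.round(3)); print(E_.round(3))
E
python3 kin.py; python3 st.py
```

```text
(-1, 1, -1, 1, -1, 1, -1) 0.0020052254195059576 0.000512545759391303
[[ 0.     0.     0.143]
 [-0.    -0.015  0.143]
 [ 0.    -0.015  0.271]
 [-0.    -0.016  0.271]
 [-0.    -0.016  0.236]
 [ 0.001 -0.     0.236]
 [-0.001 -0.     0.167]
 [ 0.    -0.     0.167]]
[[-1. -0. -0.]
 [-0. -0.  1.]
 [-0.  1.  0.]]
15.55 [ 0.6508 -0.163   0.4568] [-1.502 -0.336  1.455  1.695  0.351  0.989  1.713]
[[-0.206, 0.481, -0.852], [0.975, 0.026, -0.221], [-0.084, -0.876, -0.475]]
heading z -2.888 lean deg -28.3 x roll -0.084
```

```bash
cat > sim.py <<'E'
from kin import *
VMAX=np.array([2.39,2.39,3.14,3.14,3.14,3.14,3.14])*.7*.1
def jac(q):
    M=rots(q,s_); P=[L_[0]]
    for k in range(1,8): P.append(P[-1]+M[k]@L_[k])
    # joint i axis passes through P[i] (origin after link i)
    J=np.zeros((6,7))
    for i in range(7):
        a=s_[i]*(M[i]@(np.array([0,0,1.]) if i%2==0 else np.array([0,1.,0])))
        J[:3,i]=np.cross(a,P[7]-P[i]); J[3:,i]=a
    return J
def ikdls(q0,p,Rt,n=30,lam=.05,wo=1.0):
    q=q0.copy(); W=np.array([1,1,1,wo,wo,wo])
    for _ in range(n):
        c,Rc=fk(q); e=np.hstack([p-c,R.from_matrix(Rt@Rc.T).as_rotvec()])*W
        J=jac(q)*W[:,None]; q=np.clip(q+J.T@np.linalg.solve(J@J.T+lam**2*np.eye(6),e),LO,HI)
    return q
def call(q,steps,**k):
    p0,R0=fk(q)
    for dp,roll in steps:
        pt=p0+R0@np.array(dp)/100; Rt=R0@R.from_rotvec([0,roll,0]).as_matrix()
        c,Rc=fk(q); d=pt-c; d*=min(1,.05/max(1e-9,np.linalg.norm(d)))
        w=R.from_matrix(Rt@Rc.T).as_rotvec(); w*=min(1,.15/max(1e-9,np.linalg.norm(w)))
        qn=ikdls(q,c+d,R.from_rotvec(w).as_matrix()@Rc,**k)
        dq=qn-q; q=q+dq*min(1,1/max(1e-9,(np.abs(dq)/VMAX).max()))
    return q
if __name__=='__main__':
    C=[(6,[((0,-25,0),0)]*6,7),(7,[((0,-30,0),0)]*8,8),(9,[((38.6,18.4,-12),.17)]*10,10),(10,[((0,-40,25),0)]*8,11),(13,[((-10,-15,4),0)]*2+[((-34,-25,14.5),0)]*8,14),(5,[((0,-15,0),0)]*5,6)]
    for kw in [dict(lam=.05),dict(lam=.2),dict(lam=.01),dict(lam=.05,wo=.3),dict(lam=.05,n=5)]:
        print(kw)
        for a,st,b in C:
            q=call(np.array(D[a][0]),st,**kw); print(' ',q.round(2),'real',np.array(D[b][0]).round(2))
E
python3 sim.py
```

```text
{'lam': 0.05}
  [-0.2   0.87  0.64  0.24 -0.62  1.92 -1.6 ] real [-0.78  0.27  0.62  0.94 -0.12  1.92 -1.54]
  [-0.15  0.85  0.67  0.24 -0.64  1.92 -1.51] real [-1.15  0.17  0.99  0.98 -0.12  1.92 -1.54]
  [-1.38 -0.34  1.05  1.45  0.28  1.51 -1.56] real [-1.31 -0.32  1.05  1.45  0.24  1.5  -1.52]
  [-2.51 -0.33  1.45  0.51  1.06  1.9  -1.37] real [-2.02 -0.34  1.46  0.8   0.43  1.92 -1.58]
  [-1.06 -0.34  1.46  1.59  0.11  1.25  2.33] real [-0.72 -0.34  1.46  1.66 -0.01  1.24  2.58]
  [-0.32  0.5  -0.01  0.37  0.01  1.92 -1.65] real [-0.35  0.34  0.    0.9   0.04  1.92 -1.65]
{'lam': 0.2}
  [-0.48  0.5   0.46  0.34 -0.24  1.92 -1.56] real [-0.78  0.27  0.62  0.94 -0.12  1.92 -1.54]
  [-0.57  0.41  0.61  0.29 -0.3   1.92 -1.55] real [-1.15  0.17  0.99  0.98 -0.12  1.92 -1.54]
  [-1.38 -0.34  1.05  1.45  0.28  1.51 -1.56] real [-1.31 -0.32  1.05  1.45  0.24  1.5  -1.52]
  [-2.57 -0.34  1.46  0.37  0.85  1.92 -1.58] real [-2.02 -0.34  1.46  0.8   0.43  1.92 -1.58]
  [-0.95 -0.34  1.46  1.61  0.07  1.26  2.42] real [-0.72 -0.34  1.46  1.66 -0.01  1.24  2.58]
  [-0.34  0.37 -0.04  0.6   
[... 1137 characters left out ...]
  1.24  2.58]
  [-0.34  0.47 -0.01  0.4   0.03  1.92 -1.65] real [-0.35  0.34  0.    0.9   0.04  1.92 -1.65]
{'lam': 0.05, 'n': 5}
  [-0.3   0.94  0.33  0.24 -0.27  1.92 -1.59] real [-0.78  0.27  0.62  0.94 -0.12  1.92 -1.54]
  [-0.19  0.87  0.61  0.24 -0.55  1.92 -1.47] real [-1.15  0.17  0.99  0.98 -0.12  1.92 -1.54]
  [-1.47 -0.34  0.98  1.45  0.34  1.55 -1.7 ] real [-1.31 -0.32  1.05  1.45  0.24  1.5  -1.52]
  [-2.57 -0.33  1.45  0.46  0.94  1.9  -1.44] real [-2.02 -0.34  1.46  0.8   0.43  1.92 -1.58]
  [-1.06 -0.34  1.46  1.59  0.11  1.25  2.33] real [-0.72 -0.34  1.46  1.66 -0.01  1.24  2.58]
  [-0.22  0.51 -0.63  0.26  0.47  1.92 -1.74] real [-0.35  0.34  0.    0.9   0.04  1.92 -1.65]
```

```bash
cat > search.py <<'E'
from sim import *
rng=np.random.default_rng(0)
q0=np.array([-1.502,-.336,1.455,1.695,.351,.989,1.713]); p0,R0=fk(q0)
G=np.array([.625,-.197,.25])
def go(q,tgt):
    bad=0
    for _ in range(25):
        c,Rc=fk(q); d=tgt-c; n=np.linalg.norm(d)
        if n<1e-3: break
        pt=c+d*min(1,.05/n); qn=ikdls(q,pt,R0,n=8,lam=.02)
        dq=qn-q; q=q+dq*min(1,1/max(1e-9,(np.abs(dq)/VMAX).max()))
    c,Rc=fk(q); return q,np.linalg.norm(c-tgt),np.linalg.norm(R.from_matrix(Rc@R0.T).as_rotvec())
import time; t=time.time(); best=[]
while time.time()-t<240:
    q=q0; W=[]; ok=True
    for _ in range(rng.integers(1,4)):
        r=rng.uniform(.3,.95); a=rng.uniform(-1.2,1.3); w=np.array([r*np.cos(a),r*np.sin(a),rng.uniform(.42,.85)])
        q,e,o=go(q,w); W.append((w.round(2).tolist(),round(float(e),3),round(float(o),3)))
        if o>.06: ok=False;break
    if not ok: continue
    qg,e,o=go(q,G)
    best.append((e*10+o*3+.3*abs(qg[2]),e,o,W,qg.round(2).tolist()))
best.sort(key=lambda b:b[0]); print(len(best))
for b in best[:6]: print(b)
E
python3 search.py
```

```text
238
(np.float64(0.0007088683971452487), np.float64(1.0007415106216802e-16), np.float64(1.3596177589344458e-16), [([0.14, -0.36, 0.6], 0.001, 0.002)], [0.3, 0.22, -0.0, 1.97, -0.34, 0.51, 2.36])
(np.float64(0.002779135089305018), np.float64(2.618455766672135e-16), np.float64(2.7742311557742494e-16), [([0.32, 0.46, 0.74], 0.0, 0.0), ([0.24, -0.36, 0.49], 0.054, 0.0), ([0.59, -0.19, 0.78], 0.0, 0.0)], [0.29, 0.22, 0.01, 1.97, -0.35, 0.51, 2.36])
(np.float64(0.005170022540333396), np.float64(1.415262216750919e-16), np.float64(1.274215803581241e-16), [([0.22, -0.22, 0.8], 0.007, 0.011)], [0.31, 0.22, -0.02, 1.96, -0.34, 0.51, 2.35])
(np.float64(0.006119571019300484), np.float64(1.7772239894833365e-16), np.float64(7.005964512086809e-17), [([0.22, 0.37, 0.62], 0.0, 0.0), ([0.39, 0.7, 0.59], 0.0, 0.0), ([0.79, 0.43, 0.68], 0.046, 0.012)], [0.28, 0.22, 0.02, 1.97, -0.36, 0.51, 2.37])
(np.float64(0.008046766068496658), np.float64(3.3422138886441676e-16), np.float64(1.8493702632243764e-16), [([0.4, -0.09, 0.45], 0.026, 0.059)], [0.32, 0.22, -0.03, 1.96, -0.33, 0.5, 2.35])
(np.float64(0.010024721344887536), np.float64(2.498001805406602e-16), np.float64(7.509378738209096e-17), [([0.34, -0.13, 0.71], 0.031, 0.056)], [0.32, 0.22, -0.03, 1.96, -0.33, 0.5, 2.34])
```

Call:
jog_arm(
  steps=[
    {"dp": [-9.9,-37.5,41],"roll": 0,"claw": 1},
    {"dp": [-9.9,-37.5,41],"roll": 0,"claw": 1},
    {"dp": [-9.9,-37.5,41],"roll": 0,"claw": 1},
    {"dp": [-9.9,-37.5,41],"roll": 0,"claw": 1},
    {"dp": [-9.9,-37.5,41],"roll": 0,"claw": 1},
    {"dp": [-9.9,-37.5,41],"roll": 0,"claw": 1},
    {"dp": [-9.9,-37.5,41],"roll": 0,"claw": 1},
    {"dp": [-9.9,-37.5,41],"roll": 0,"claw": 1},
    {"dp": [-9.9,-37.5,41],"roll": 0,"claw": 1},
    {"dp": [-9.9,-37.5,41],"roll": 0,"claw": 1},
  ],
)

```text
t: 16.55
position: [0.3517, -0.2844, 0.5413]
eef_rot: [-0.294, 0.557, 0.653, -0.42]
ft_force: [-0.1, -0.8, 0.2]
finger_gap: 0.0879
```

```bash
python3 st.py
```

```text
16.55 [ 0.3517 -0.2844  0.5413] [ 0.178 -0.331  0.437  1.786 -0.176  1.263  2.442]
[[-0.206, 0.48, -0.853], [0.975, 0.026, -0.221], [-0.084, -0.877, -0.473]]
heading z -2.888 lean deg -28.3 x roll -0.084
```

Call:
jog_arm(
  steps=[
    {"dp": [5.4,42.4,-9.7],"roll": 0.03,"claw": 1},
    {"dp": [5.4,42.4,-9.7],"roll": 0.03,"claw": 1},
    {"dp": [5.4,42.4,-9.7],"roll": 0.03,"claw": 1},
    {"dp": [5.4,42.4,-9.7],"roll": 0.03,"claw": 1},
    {"dp": [5.4,42.4,-9.7],"roll": 0.03,"claw": 1},
    {"dp": [5.4,42.4,-9.7],"roll": 0.03,"claw": 1},
    {"dp": [5.4,42.4,-9.7],"roll": 0.03,"claw": 1},
    {"dp": [5.4,42.4,-9.7],"roll": 0.03,"claw": 1},
    {"dp": [5.4,42.4,-9.7],"roll": 0.03,"claw": 1},
    {"dp": [5.4,42.4,-9.7],"roll": 0.03,"claw": 1},
  ],
)

```text
t: 17.55
position: [0.6285, -0.1954, 0.2048]
eef_rot: [-0.306, 0.56, 0.649, -0.414]
ft_force: [-1.1, -0.2, 0.2]
finger_gap: 0.0875
```

```bash
python3 st.py; python3 -c "
from h import *
grab(['wrist'],'d')"
```

```text
17.55 [ 0.6285 -0.1954  0.2048] [ 0.048  0.284  0.29   2.014 -0.603  0.457  2.574]
[[-0.185, 0.473, -0.861], [0.98, 0.03, -0.194], [-0.066, -0.881, -0.469]]
heading z -2.92 lean deg -28.0 x roll -0.066
```

View pics/d_wrist.png

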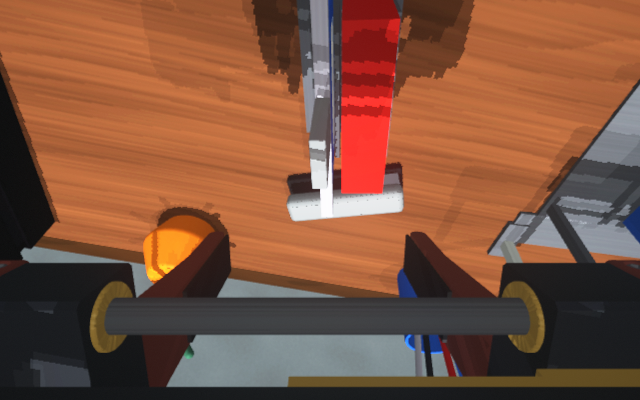

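```bash
python3 - <<'E'
from h import *
d=load('d','wrist'); c=np.array([.6177,-.1996]); h=.233
ux=np.array([np.cos(h),np.sin(h)]);uy=np.array([-ux[1],ux[0]])
P=lambda x,y,z:proj(d,np.r_[c+x*ux+y*uy,z]).round(0)
for z in(.149,.094):print(z,[P(x,y,z).tolist() for x,y in((-.018,-.005),(-.018,.005),(.018,-.005),(.018,.005),(0,0),(.097,0),(-.097,0))])
print(d['world_from_camera'].round(3).tolist())
E
```

```text
0.149 [[307.0, 142.0], [325.0, 142.0], [311.0, 190.0], [327.0, 190.0], [318.0, 167.0], [323.0, 267.0], [307.0, -25.0]]
0.094 [[314.0, 97.0], [329.0, 97.0], [317.0, 143.0], [330.0, 143.0], [323.0, 121.0], [326.0, 217.0], [316.0, -45.0]]
[[-0.185, 0.715, 0.674, 0.494], [0.981, 0.179, 0.078, -0.213], [-0.065, 0.676, -0.734, 0.314], [0.0, 0.0, 0.0, 1.0]]
```

The view matches the prediction: tab top face at cols 312–330, rows 140–188, and bar far end at (326,217), within about 2 mm. Now descending.

Call:
jog_arm(
  steps=[
    {"dp": [0.3,3,1.7],"roll": 0,"claw": 1},
    {"dp": [0.4,6,3.4],"roll": 0,"claw": 1},
    {"dp": [0.4,7.3,4.2],"roll": 0,"claw": 1},
    {"dp": [0.4,7.3,4.2],"roll": 0,"claw": 1},
  ],
)

```text
t: 18.0
position: [0.6247, -0.2024, 0.1254]
eef_rot: [-0.306, 0.564, 0.648, -0.412]
ft_force: [-0.6, 0.4, 0.5]
finger_gap: 0.0877
```

```bash
python3 st.py
```

```text
18.0 [ 0.6247 -0.2024  0.1254] [ 0.215  0.396  0.109  2.071 -0.818  0.291  2.818]
[[-0.178, 0.478, -0.86], [0.982, 0.026, -0.189], [-0.068, -0.878, -0.474]]
heading z -2.925 lean deg -28.3 x roll -0.068
```

Call:
jog_arm(
  steps=[
    {"dp": [0.5,0.5,0],"roll": 0,"claw": 1},
    {"dp": [0.5,0.5,0],"roll": 0,"claw": 1},
    {"dp": [0.5,0.5,0],"roll": 0,"claw": -1},
    {"dp": [0.5,0.5,0],"roll": 0,"claw": -1},
    {"dp": [0.5,0.5,0],"roll": 0,"claw": -1},
    {"dp": [0.5,0.5,0],"roll": 0,"claw": -1},
    {"dp": [0.5,0.5,0],"roll": 0,"claw": -1},
    {"dp": [0.5,0.5,0],"roll": 0,"claw": -1},
    {"dp": [0.5,0.5,0],"roll": 0,"claw": -1},
    {"dp": [0.5,0.5,0],"roll": 0,"claw": -1},
  ],
  force=25,
)

```text
t: 19.0
position: [0.6278, -0.196, 0.1214]
eef_rot: [-0.304, 0.563, 0.648, -0.412]
ft_force: [0.2, 0.3, -0.1]
finger_gap: 0.0273
```

```bash
python3 st.py
```

```text
19.0 [ 0.6278 -0.196   0.1214] [ 0.21   0.403  0.099  2.073 -0.828  0.277  2.821]
[[-0.18, 0.48, -0.859], [0.981, 0.026, -0.191], [-0.069, -0.877, -0.475]]
heading z -2.922 lean deg -28.4 x roll -0.069
```

Call:
jog_arm(
  steps=[
    {"dp": [0,0,0],"roll": 0,"claw": -1},
    {"dp": [0,0,0],"roll": 0,"claw": -1},
    {"dp": [0,0,0],"roll": 0,"claw": -1},
    {"dp": [0,0,0],"roll": 0,"claw": -1},
    {"dp": [0,0,0],"roll": 0,"claw": -1},
  ],
  force=25,
)

```text
t: 19.5
position: [0.6277, -0.1951, 0.1213]
eef_rot: [-0.304, 0.563, 0.649, -0.412]
ft_force: [-1.0, 2.8, 2.8]
finger_gap: 0.0108
```

Call:
jog_arm(
  steps=[
    {"dp": [-0.2,-2,-1.1],"roll": 0,"claw": -1},
    {"dp": [-0.4,-5,-2.7],"roll": 0,"claw": -1},
    {"dp": [-0.7,-8.5,-4.6],"roll": 0,"claw": -1},
    {"dp": [-1.0,-12.5,-6.8],"roll": 0,"claw": -1},
    {"dp": [-1.2,-14.9,-8.1],"roll": 0,"claw": -1},
    {"dp": [-1.2,-14.9,-8.1],"roll": 0,"claw": -1},
  ],
  force=25,
)

```text
t: 20.1
position: [0.6304, -0.1977, 0.2968]
eef_rot: [-0.301, 0.566, 0.649, -0.41]
ft_force: [0.8, -0.4, -0.9]
finger_gap: 0.0097
```

```bash
python3 st.py; python3 - <<'E'
from h import *
o=grab(['scene','wrist'],'e')
w=o['wrist']['frame']; s=o['scene']['frame']
m=np.hstack([cv2.resize(w[:, 100:540],None,fx=.9,fy=.9),cv2.resize(s[130:310,230:430],(400,360))])
cv2.imwrite('pics/m2.png',m)
E
```

```text
20.1 [ 0.6304 -0.1977  0.2968] [-0.082  0.174  0.428  1.93  -0.443  0.616  2.4  ]
[[-0.178, 0.488, -0.855], [0.981, 0.024, -0.191], [-0.073, -0.873, -0.483]]
heading z -2.922 lean deg -28.9 x roll -0.073
```

View pics/m2.png

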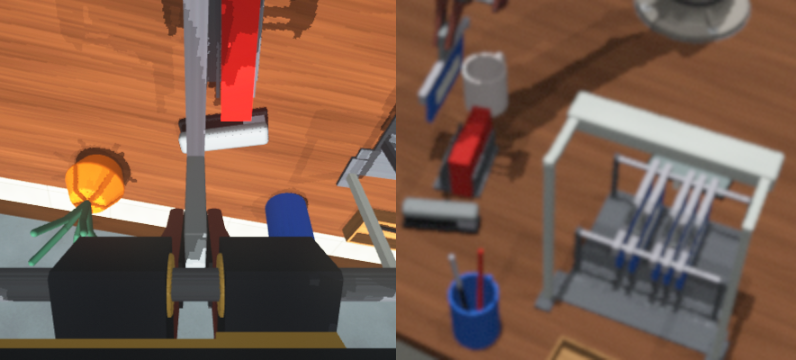

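The pocket is held (gap 9.7 mm) and clear of the sorter. The scene crop shows the rack unchanged. I'll move to the robot's side of the rack, turning to the rack heading.

Call:
jog_arm(
  steps=[
    {"dp": [0.8,-2.5,3.8],"roll": 0,"claw": -1},
    {"dp": [1.7,-5.7,8],"roll": 0,"claw": -1},
    {"dp": [5,-6.5,8.2],"roll": 0.02,"claw": -1},
    {"dp": [10,-7,8],"roll": 0.04,"claw": -1},
    {"dp": [15,-7.5,7.5],"roll": 0.06,"claw": -1},
    {"dp": [20,-8,7.2],"roll": 0.08,"claw": -1},
    {"dp": [25,-8.5,7],"roll": 0.1,"claw": -1},
    {"dp": [30,-9,6.8],"roll": 0.12,"claw": -1},
    {"dp": [35,-9.2,6.6],"roll": 0.14,"claw": -1},
    {"dp": [39,-9.2,6.6],"roll": 0.152,"claw": -1},
  ],
)

```text
t: 21.2
position: [0.4554, 0.1732, 0.3118]
eef_rot: [-0.353, 0.592, 0.623, -0.368]
ft_force: [1.0, -0.4, -0.3]
finger_gap: 0.0097
```

Call:
jog_arm(
  steps=[
    {"dp": [0,0,0],"roll": 0,"claw": -1},
    {"dp": [0,0,0],"roll": 0,"claw": -1},
    {"dp": [0,0,0],"roll": 0,"claw": -1},
  ],
)

```text
t: 21.5
position: [0.4566, 0.1696, 0.312]
eef_rot: [-0.354, 0.593, 0.622, -0.369]
ft_force: [-0.4, -0.4, -0.9]
finger_gap: 0.0102
```

```bash
python3 st.py; python3 -c "
from h import *
grab(['wrist'],'f')"
```

```text
21.5 [0.4566 0.1696 0.312 ] [-0.206 -0.145 -0.418  2.185  0.328  0.693  0.772]
[[-0.046, 0.477, -0.878], [0.999, 0.024, -0.039], [0.002, -0.878, -0.478]]
heading z -3.097 lean deg -28.5 x roll 0.002
```

View pics/f_wrist.png

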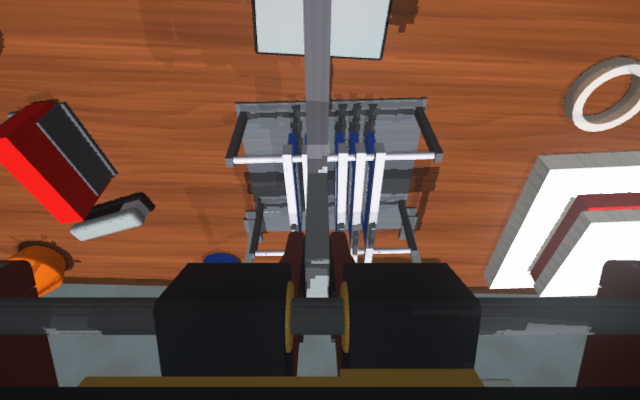

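```bash
python3 -c "
from h import *
f=load('f','wrist')['frame'][95:270,225:445]; cv2.imwrite('pics/f2.png',cv2.resize(f,None,fx=3.4,fy=3.4,interpolation=cv2.INTER_NEAREST))"
```

```text
(no output)
```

View pics/f2.png

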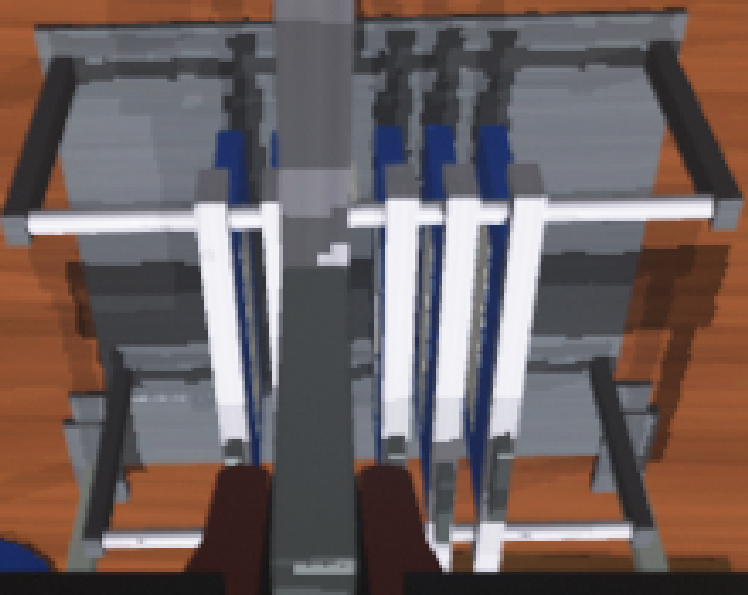

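The zoom shows the bars' near ends at zoom columns 210, ~277, 401, 460 and 527. The gap centre is ~339, and both rails are visible.

```bash
python3 - <<'E'
from h import *
w=load('f','wrist'); a=load('a','scene'); b=load('a','side')
Z=lambda x,y:(225+x/3.4,95+y/3.4)
rn=[atz(w,Z(*p),.108) for p in((30,222),(712,206))]; rf=[atz(w,Z(*p),.108) for p in((105,538),(632,528))]
print('rails',[r.round(4).tolist() for r in rn+rf])
bars={k:(atz(w,Z(*p),.117),atz(w,Z(*q),.117)) for k,(p,q) in dict(b1=((210,203),(230,405)),b3=((401,200),(399,400)),b4=((460,197),(449,400)),b5=((527,195),(506,400))).items()}
b2=atz(w,Z(277,203),.117)
for k,v in bars.items(): print(k,v[0].round(4),'heading',np.arctan2(*(v[1]-v[0])[1::-1]).round(3))
print('b2',b2.round(4))
for z in(.109,): 
  print('tri bar5 near end',tri((w,Z(527,195)),(a,(300+250/2.857,175+128/2.857))))
# rack frame
c=np.mean(rn+rf,axis=0); d=(rn[1]-rn[0])+(rf[1]-rf[0]); h=np.arctan2(-d[0],d[1]); print('rack c',c,'heading',h,'len',np.linalg.norm(rn[1]-rn[0]),np.linalg.norm(rf[1]-rf[0]))
ux=np.array([np.cos(h),np.sin(h)]);uy=np.array([-ux[1],ux[0]])
for k,v in [(k,v[0]) for k,v in bars.items()]+[('b2',b2)]: print(k,'rack xy',((v[:2]-c[:2])@ux).round(4),((v[:2]-c[:2])@uy).round(4))
E
python3 st.py
```

```text
rails [[0.5524, 0.0834, 0.108], [0.5365, 0.3045, 0.108], [0.716, 0.0957, 0.108], [0.7002, 0.3167, 0.108]]
b1 [0.5359 0.1429 0.117 ] heading 0.068
b3 [0.5322 0.2025 0.117 ] heading 0.089
b4 [0.5303 0.2208 0.117 ] heading 0.087
b5 [0.5286 0.2416 0.117 ] heading 0.086
b2 [0.535  0.1638 0.117 ]
tri bar5 near end (array([0.53077748, 0.23905264, 0.11496023]), [0.0031664430979538396, 0.0031664430979538995])
rack c [0.62627402 0.20006508 0.108     ] heading 0.07155291969541853 len 0.2216664574137155 0.22156237186061759
b1 rack xy -0.0942 -0.0506
b3 rack xy -0.0937 0.0092
b4 rack xy -0.0943 0.0276
b5 rack xy -0.0944 0.0484
b2 rack xy -0.0936 -0.0296
21.55 [0.4568 0.1695 0.3124] [-0.206 -0.145 -0.418  2.184  0.328  0.693  0.772]
[[-0.046, 0.478, -0.877], [0.999, 0.024, -0.039], [0.003, -0.878, -0.479]]
heading z -3.098 lean deg -28.6 x roll 0.003
```

Measurements agree: place ≈ (0.627, 0.190), rack heading ≈ 0.08, and the pocket heading is ~0.044. Carrying it over the gap now, about 20 mm back from the place, at tab height ~0.275.

Call:
jog_arm(
  steps=[
    {"dp": [0.2,2,-2],"roll": -0.01,"claw": -1},
    {"dp": [0.4,4,-4],"roll": -0.02,"claw": -1},
    {"dp": [0.6,6,-6],"roll": -0.03,"claw": -1},
    {"dp": [0.8,8,-8],"roll": -0.04,"claw": -1},
    {"dp": [1,10,-10],"roll": -0.04,"claw": -1},
    {"dp": [1.2,12,-11.8],"roll": -0.04,"claw": -1},
    {"dp": [1.2,12,-11.8],"roll": -0.04,"claw": -1},
    {"dp": [1.2,12,-11.8],"roll": -0.04,"claw": -1},
    {"dp": [1.2,12,-11.8],"roll": -0.04,"claw": -1},
  ],
)

```text
t: 22.45
position: [0.6167, 0.1906, 0.2652]
eef_rot: [-0.34, 0.586, 0.63, -0.38]
ft_force: [0.2, -0.3, -1.0]
finger_gap: 0.0098
```

```bash
python3 st.py; python3 - <<'E'
from h import *
s=bot.read_state(); M=toolR(s['eef_rot']).as_matrix(); G=s['position']-.019*M[:,1]; print('tab',G+[-.001,0,-.005])
o=grab(['wrist','side','scene'],'g')
w=cv2.resize(o['wrist']['frame'][60:300,160:480],(400,300)); d=cv2.resize(o['side']['frame'][110:230,265:425],(400,300)); s=cv2.resize(o['scene']['frame'][160:310,290:440],(300,300)); 
m=np.zeros((600,800,3),np.uint8); m[:300,:400]=w; m[:300,400:]=d; m[300:,:300]=s; cv2.imwrite('pics/m3.png',m)
E
```

```text
22.45 [0.6167 0.1906 0.2652] [-0.184  0.196 -0.365  1.964  0.529  0.603  0.75 ]
[[-0.082, 0.48, -0.874], [0.996, 0.025, -0.08], [-0.016, -0.877, -0.48]]
heading z -3.05 lean deg -28.7 x roll -0.016
tab [0.60661559 0.19012122 0.27684501]
```

View pics/m3.png

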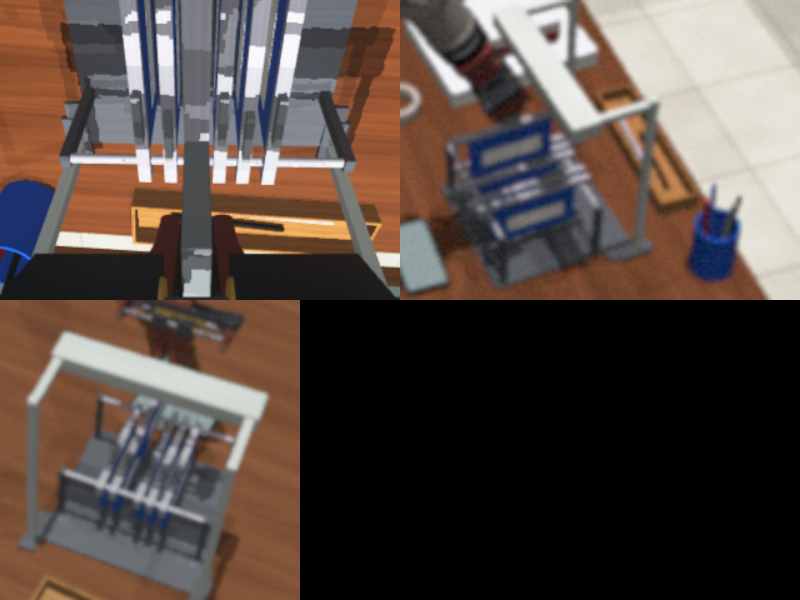

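The wrist view shows the pocket (col ~196) lined up between the inner neighbours (far ends 170 and 221). The hand clears the light bar and the pocket hangs level in the side view. One quick numeric check of the gap's far end.

```bash
python3 - <<'E'
from h import *
w=load('g','wrist'); Z=lambda x,y:(160+x/1.25,60+y/1.25)
h=.08; ux=np.array([np.cos(h),np.sin(h)]);uy=np.array([-ux[1],ux[0]])
for n,p in dict(b1=(144,180),b2=(170,180),b3=(221,181),b4=(243,182),b5=(268,183)).items():
    v=atz(w,Z(*p),.117); print(n,v.round(4),((v[:2]-[.627,.19])@ux).round(4),((v[:2]-[.627,.19])@uy).round(4))
for n,p in dict(b2top=(178,5),b3top=(216,5)).items():
    v=atz(w,Z(*p),.117); print(n,v.round(4),((v[:2]-[.627,.19])@uy).round(4))
t=np.array([.6066,.1901]); hp=.0915
for x in(-.05,0,.05): 
    for y in (-.005,.005): q=proj(w,np.r_[t+x*np.array([np.cos(hp),np.sin(hp)])+y*np.array([-np.sin(hp),np.cos(hp)]),.238]); print('pred pocket bar',x,y,((q-[160,60])*1.25).round(0))
E
```

```text
b1 [0.7273 0.1556 0.117 ] 0.0972 -0.0423
b2 [0.7252 0.1768 0.117 ] 0.0969 -0.021
b3 [0.7223 0.2185 0.117 ] 0.0973 0.0208
b4 [0.7217 0.2366 0.117 ] 0.0982 0.0389
b5 [0.7209 0.2572 0.117 ] 0.099 0.0594
b2top [0.5818 0.1757 0.117 ] -0.0106
b3top [0.5798 0.1981 0.117 ] 0.0119
pred pocket bar -0.05 -0.005 [180.  72.]
pred pocket bar -0.05 0.005 [208.  72.]
pred pocket bar 0 -0.005 [184. 177.]
pred pocket bar 0 0.005 [207. 177.]
pred pocket bar 0.05 -0.005 [187. 249.]
pred pocket bar 0.05 0.005 [206. 249.]
```

Call:
jog_arm(
  steps=[
    {"dp": [0,1.5,0.6],"roll": 0,"claw": -1},
    {"dp": [0,3,1.1],"roll": 0.01,"claw": -1},
    {"dp": [-0.1,4.5,1.5],"roll": 0.01,"claw": -1},
    {"dp": [-0.1,6,1.9],"roll": 0.01,"claw": -1},
    {"dp": [-0.1,7.5,2.3],"roll": 0.01,"claw": -1},
    {"dp": [-0.1,9,2.6],"roll": 0.01,"claw": -1},
    {"dp": [-0.1,9,2.6],"roll": 0.01,"claw": -1},
    {"dp": [-0.1,9,2.6],"roll": 0.01,"claw": -1},
  ],
)

```text
t: 23.4
position: [0.6434, 0.1923, 0.1795]
eef_rot: [-0.341, 0.588, 0.632, -0.372]
ft_force: [9.6, 0.6, 6.4]
finger_gap: 0.01
```

```bash
python3 st.py; python3 - <<'E'
from h import *
s=bot.read_state(); M=toolR(s['eef_rot']).as_matrix(); G=s['position']-.019*M[:,1]; print('tab',G+[-.001,0,-.005],s['ft_force'])
o=grab(['wrist','side'],'i')
w=cv2.resize(o['wrist']['frame'][0:300,160:480],(640,600)); cv2.imwrite('pics/i2.png',w)
E
```

```text
23.4 [0.6434 0.1923 0.1795] [-0.263  0.333 -0.266  2.009  0.748  0.438  0.527]
[[-0.075, 0.49, -0.869], [0.997, 0.031, -0.069], [-0.007, -0.871, -0.491]]
heading z -3.062 lean deg -29.4 x roll -0.007
tab [0.63307687 0.19170835 0.19105893] [9.60443913 0.59667841 6.35356405]
```

View pics/i2.png

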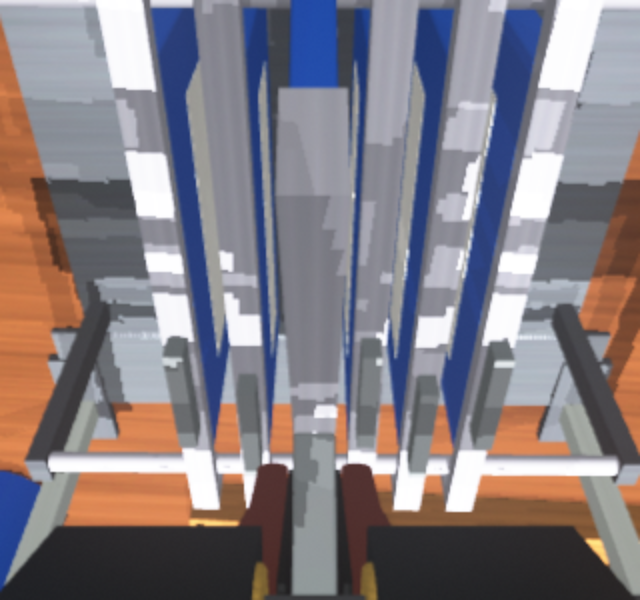

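The wrist shows the bar's near end at zoom (312,88) with blue body visible beyond it, plus an unexpected ~10 N contact. Checking the pocket's pitch before going on.

```bash
python3 - <<'E'
from h import *
w=load('i','wrist'); 
for x in(-.097,-.07,-.018,.018): print(x,[((proj(w,[.633+x*.997,.1917+x*.07,z])-[160,0])*2).round(0).tolist() for z in(.152,.14,.16)])
print(w['world_from_camera'][:3,3])
im=load('i','side')['frame'][105:225,265:425]; g=load('g','side')['frame'][105:225,265:425]
cv2.imwrite('pics/j.png',np.hstack([cv2.resize(g,(400,300),interpolation=cv2.INTER_CUBIC),cv2.resize(im,(400,300),interpolation=cv2.INTER_CUBIC)]))
E
```

```text
-0.097 [[312.0, -11.0], [313.0, -28.0], [312.0, 2.0]]
-0.07 [[312.0, 144.0], [312.0, 120.0], [312.0, 162.0]]
-0.018 [[311.0, 349.0], [312.0, 320.0], [311.0, 370.0]]
0.018 [[311.0, 446.0], [311.0, 417.0], [311.0, 468.0]]
[0.50558515 0.18362338 0.28581569]
```

View pics/j.png

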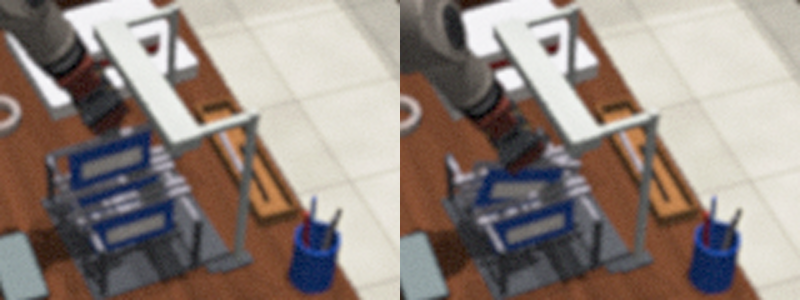

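Side views: in the first (left) the pocket hangs level; after lowering (right) it is pitched, near end up. I lowered while still 20 mm back, so the body's near edge caught the near rail. I'll lift clear, loosen the grip gently so it swings level, and check numerically, since my viewing budget is used up.

Call:
jog_arm(
  steps=[
    {"dp": [0,-1.8,-1],"roll": 0,"claw": -1},
    {"dp": [0,-3.5,-2],"roll": 0,"claw": -1},
    {"dp": [0,-5.3,-3],"roll": 0,"claw": -1},
    {"dp": [0,-7,-3.4],"roll": 0,"claw": -1},
    {"dp": [0,-9.1,-3.8],"roll": 0,"claw": -1},
    {"dp": [0,-9.1,-3.8],"roll": 0,"claw": -1},
    {"dp": [0,-9.1,-3.8],"roll": 0,"claw": -1},
  ],
)

```text
t: 24.2
position: [0.6267, 0.1908, 0.2719]
eef_rot: [-0.343, 0.587, 0.629, -0.377]
ft_force: [-2.1, -0.4, -1.7]
finger_gap: 0.0102
```

```bash
cat > pitch.py <<'E'
from h import *
import sys
tag=sys.argv[1]
s=bot.read_state() if tag!='i' else None
w=grab(['wrist'],tag)['wrist'] if tag!='i' else load('i','wrist')
if s: 
    M=toolR(s['eef_rot']).as_matrix(); T=s['position']-.019*M[:,1]+[-.001,0,-.005]; print(s['t'],'tab',T.round(4),'hd',np.arctan2(-M[1,2],-M[0,2]).round(3),s['ft_force'].round(1),s['finger_gap'])
else: T=np.array([.6331,.1917,.1911])
f=w['frame']; 
col=int(round(proj(w,T+[-.06,-.005,-.039])[0])); print('col',col)
print([f[r,col-2:col+3].mean(0).astype(int).tolist() for r in range(0,160,6)])
def pt(x,z,th,y=0): return T+np.array([x*np.cos(th)+z*np.sin(th),y+.075*x,-x*np.sin(th)+z*np.cos(th)])  # th>0: near end up
for d in range(-5,26,5):
    th=np.radians(d); print(d,'near end top',proj(w,pt(-.097,-.039,th)).round(0),'tab near base',proj(w,pt(-.018,-.039,th)).round(0),'tab top near/far',proj(w,pt(-.018,.016,th)).round(0),proj(w,pt(.018,.016,th)).round(0))
E
python3 pitch.py i; python3 pitch.py k
```

```text
col 314
[[167, 74, 34], [167, 74, 34], [168, 75, 34], [169, 75, 34], [170, 76, 34], [170, 75, 34], [171, 77, 35], [171, 78, 35], [164, 154, 154], [164, 155, 154], [164, 155, 155], [165, 155, 155], [164, 155, 155], [162, 153, 153], [158, 148, 149], [153, 144, 144], [152, 142, 143], [131, 122, 122], [131, 122, 122], [132, 123, 122], [131, 123, 122], [132, 123, 123], [132, 124, 124], [132, 123, 124], [133, 124, 124], [133, 124, 124], [132, 124, 124]]
-5 near end top [314.  -0.] tab near base [315. 178.] tab top near/far [315. 260.] [315. 314.]
0 near end top [315.  -6.] tab near base [315. 174.] tab top near/far [314. 266.] [315. 312.]
5 near end top [315. -10.] tab near base [316. 171.] tab top near/far [314. 271.] [314. 311.]
10 near end top [316. -11.] tab near base [316. 169.] tab top near/far [314. 276.] [314. 308.]
15 near end top [316.  -9.] tab near base [317. 167.] tab top near/far [313. 282.] [314. 306.]
20 near end top [316.  -3.] tab near base [317. 166.] tab top near/far [313. 287.] [314. 303.]
25 near end top [315.   7.] tab near base [318. 165.] tab top near/far [313. 291
[... 488 characters left out ...]
 86, 86], [92, 86, 86], [92, 86, 87]]
-5 near end top [315.   0.] tab near base [315. 179.] tab top near/far [315. 259.] [315. 314.]
0 near end top [315.  -6.] tab near base [316. 175.] tab top near/far [314. 265.] [315. 313.]
5 near end top [316. -10.] tab near base [316. 172.] tab top near/far [314. 270.] [315. 311.]
10 near end top [316. -11.] tab near base [317. 169.] tab top near/far [314. 276.] [314. 309.]
15 near end top [316. -10.] tab near base [317. 167.] tab top near/far [313. 281.] [314. 306.]
20 near end top [316.  -4.] tab near base [318. 166.] tab top near/far [313. 286.] [314. 304.]
25 near end top [315.   6.] tab near base [318. 165.] tab top near/far [312. 291.] [314. 301.]
```

```bash
python3 - <<'E'
from h import *
for t in 'gik':
    f=load(t,'wrist')['frame'].astype(int); p=f[:,312:318].mean(1)
    # change points of colour along the column
    d=np.abs(np.diff(p,axis=0)).sum(1); print(t,[(r+1,int(d[r]),p[r+1].astype(int).tolist()) for r in range(0,398) if d[r]>14])
    # bar width per row: extent of pixels similar to centre
    for r in (60,100,140,180,220,250):
        c=f[r,315]; m=np.abs(f[r]-c).sum(1)<40; l=315
        while m[l-1]: l-=1
        h=315
        while m[h+1]: h+=1
        print('  row',r,l,h,end=';')
    print()
E
```

```text
g [(99, 20, [127, 118, 119]), (100, 51, [109, 102, 102]), (144, 46, [127, 118, 119]), (145, 77, [154, 143, 144]), (154, 34, [141, 132, 132]), (155, 89, [110, 103, 103]), (173, 40, [89, 85, 85]), (174, 32, [77, 76, 74]), (258, 43, [90, 88, 85]), (259, 74, [115, 114, 109]), (261, 14, [119, 118, 113]), (263, 31, [108, 106, 101]), (264, 71, [83, 82, 78]), (265, 49, [100, 99, 94]), (266, 15, [106, 104, 98]), (275, 87, [135, 133, 126]), (276, 130, [180, 177, 168]), (283, 18, [185, 182, 172]), (284, 27, [194, 191, 182]), (294, 15, [202, 200, 190]), (295, 28, [211, 209, 200]), (296, 30, [201, 199, 190]), (297, 170, [143, 141, 135]), (298, 295, [42, 41, 40]), (334, 64, [71, 68, 64]), (335, 120, [114, 110, 100]), (336, 35, [126, 122, 110]), (356, 29, [110, 109, 100]), (357, 60, [85, 89, 85]), (358, 16, [91, 95, 90]), (359, 14, [95, 100, 95]), (360, 18, [101, 106, 101]), (361, 16, [106, 111, 106]), (376, 57, [76, 96, 102]), (377, 86, [31, 69, 88]), (386, 25, [29, 59, 74]), (387, 79, [23, 28, 30]), (388, 19, [22, 21, 20])]
  row 60 305 329;  row 100 306 322;  row 140 307 327;  row 180 307 326;  
[... 1621 characters left out ...]
]), (206, 24, [119, 113, 114]), (207, 70, [94, 91, 90]), (209, 17, [98, 97, 94]), (243, 23, [106, 105, 103]), (244, 40, [120, 119, 116]), (247, 15, [128, 127, 123]), (258, 15, [138, 136, 131]), (268, 15, [146, 144, 140]), (294, 19, [158, 156, 150]), (296, 24, [151, 149, 144]), (297, 125, [108, 108, 103]), (298, 194, [42, 41, 41]), (334, 39, [60, 60, 58]), (335, 91, [89, 92, 88]), (336, 40, [102, 107, 101]), (337, 18, [108, 113, 108]), (375, 16, [109, 117, 114]), (376, 62, [77, 98, 103]), (377, 90, [31, 69, 87]), (386, 23, [29, 59, 74]), (387, 80, [23, 28, 30]), (388, 17, [22, 21, 20])]
  row 60 303 336;  row 100 298 330;  row 140 298 342;  row 180 304 330;  row 220 307 326;  row 250 315 326;
```

```bash
cat > fitp.py <<'E'
from h import *
from scipy.optimize import least_squares
def fitpose(w,T,obs,h=.081):
    def pt(x,z,v):
        th,dx,dz=v; u=x*np.cos(th)+z*np.sin(th)+dx
        return T+np.array([u*np.cos(h),u*np.sin(h),-x*np.sin(th)+z*np.cos(th)+dz])
    f=lambda v:[proj(w,pt(x,z,v))[1]-r for x,z,r in obs]
    best=min((least_squares(f,[t,0,0]) for t in(-.4,-.1,.2,.5,.8)),key=lambda s:s.cost)
    return np.degrees(best.x[0]),best.x[1:]*1000,best.cost,f(best.x)
if __name__=='__main__':
    print(fitpose(load('k','wrist'),np.array([.6166,.1903,.2835]),[(-.097,-.039,125),(-.097,-.059,54),(-.018,-.039,207)]))
    print(fitpose(load('i','wrist'),np.array([.6331,.1917,.1911]),[(-.097,-.039,98),(-.097,-.059,44),(-.018,-.039,217)]))
E
python3 fitp.py
```

```text
(np.float64(31.51260398280046), array([19.7579526 ,  5.73357448]), np.float64(1.0905213153775267e-26), [np.float64(-2.842170943040401e-14), np.float64(-1.4210854715202004e-13), np.float64(-2.842170943040401e-14)])
(np.float64(20.479646662263335), array([19.74923373, 13.54854428]), np.float64(1.5852948751321453e-26), [np.float64(-4.263256414560601e-14), np.float64(-2.842170943040401e-14), np.float64(-1.7053025658242404e-13)])
```

The fit shows the pocket pitched about 31° near-end-up, with the grip now near the tab's near edge. I'll level it by resting its far hook on the near rail from the robot's side and lowering along an arc. Computing the moves.

```bash
cat > rows.py <<'E'
from h import *
PL=np.array([.627,.190]);H=.08;UX=np.array([np.cos(H),np.sin(H)]);UY=np.array([-UX[1],UX[0]])
def W(x,y,z): return np.r_[PL+x*UX+y*UY,z]
def rows(Gs,start=None):
    s=bot.read_state(); M=toolR(s['eef_rot']).as_matrix(); G=s['position']-.019*M[:,1]
    d=G[:2]-PL; print('t',s['t'],'G rack',(d@UX).round(4),(d@UY).round(4),G[2].round(4),'hd',np.arctan2(-M[1,2],-M[0,2]).round(3),'xroll',M[2,0].round(3),'ft',s['ft_force'].round(1),'gap',s['finger_gap'].round(4))
    st=G if start is None else W(*start)
    for g in Gs: print(g,(M.T@(W(*g)-st)*100).round(1).tolist())
E
python3 - <<'E'
from rows import *
import math
arc=[]
for t in (31,25,20,15,10,5,0,-3):
    a=math.radians(t); arc.append((round(-.083-.0965*math.cos(a)+.037*math.sin(a),4),0,round(.109+.0965*math.sin(a)+.037*math.cos(a),4)))
rows([(-.08,0,.29),(-.1467,0,.285),(-.1467,0,.202)]+arc)
E
```

```text
Traceback (most recent call last):
  File "rows.py", line 6, in rows
    d=G[:2]-PL; print('t',s['t'],'G rack',(d@UX).round(4),(d@UY).round(4),G[2].round(4),'hd',np.arctan2(-M[1,2],-M[0,2]).round(3),'xroll',M[2,0].round(3),'ft',s['ft_force'].round(1),'gap',s['finger_gap'].round(4))
                                                                                                                                                                                            ^^^^^^^^^^^^^^^^^^^^^
AttributeError: 'float' object has no attribute 'round'
```

```bash
sed -i "s/s\['finger_gap'\].round(4)/round(s['finger_gap'],4)/" rows.py
python3 - <<'E'
from rows import *
import math
arc=[]
for t in (31,25,20,15,10,5,0,-3):
    a=math.radians(t); arc.append((round(-.083-.0965*math.cos(a)+.037*math.sin(a),4),0,round(.109+.0965*math.sin(a)+.037*math.cos(a),4)))
rows([(-.08,0,.29),(-.1467,0,.285),(-.1467,0,.202)]+arc)
E
```

```text
t 24.25 G rack -0.0091 0.0011 0.2883 hd 0.081 xroll -0.011 ft [-1.8 -0.4 -2.7] gap 0.0102
(-0.08, 0, 0.29) [-0.1, -3.6, 6.1]
(-0.1467, 0, 0.285) [-0.2, -6.3, 12.2]
(-0.1467, 0, 0.202) [-0.1, 1.0, 16.2]
(-0.1467, 0, 0.1904) [-0.1, 2.0, 16.8]
(-0.1548, 0, 0.1833) [-0.1, 2.2, 17.8]
(-0.161, 0, 0.1768) [-0.1, 2.5, 18.7]
(-0.1666, 0, 0.1697) [-0.1, 2.8, 19.5]
(-0.1716, 0, 0.1622) [-0.1, 3.3, 20.3]
(-0.1759, 0, 0.1543) [-0.0, 3.7, 21.1]
(-0.1795, 0, 0.146) [-0.0, 4.3, 21.8]
(-0.1813, 0, 0.1409) [-0.0, 4.7, 22.2]
```

Call:
jog_arm(
  steps=[
    {"dp": [-0.1,-1.8,3],"roll": 0,"claw": -1},
    {"dp": [-0.1,-3.6,6.1],"roll": 0,"claw": -1},
    {"dp": [-0.1,-5,9.2],"roll": 0,"claw": -1},
    {"dp": [-0.2,-6.3,12.2],"roll": 0,"claw": -1},
    {"dp": [-0.2,-4,13.5],"roll": 0,"claw": -1},
    {"dp": [-0.1,-1.5,14.8],"roll": 0,"claw": -1},
    {"dp": [-0.1,1,16.2],"roll": 0,"claw": -1},
    {"dp": [-0.1,1,16.2],"roll": 0,"claw": -1},
    {"dp": [-0.1,1,16.2],"roll": 0,"claw": -1},
  ],
)

```text
t: 25.15
position: [0.491, 0.1793, 0.1857]
eef_rot: [-0.343, 0.587, 0.629, -0.377]
ft_force: [0.0, 0.6, -1.3]
finger_gap: 0.0099
```

```bash
cat > see.py <<'E'
import sys
from rows import *
t=sys.argv[1]; rows([]); w=grab(['wrist'],t)['wrist']
f=w['frame'].astype(int); p=f[:,312:318].mean(1); d=np.abs(np.diff(p,axis=0)).sum(1)
o=[];
for r in range(1,300):
    if d[r]>20: o.append((r+1,p[r-1].astype(int).tolist(),p[min(r+2,399)].astype(int).tolist()))
print(o)
E
python3 see.py l
```

```text
t 25.15 G rack -0.1455 0.0004 0.2023 hd 0.081 xroll -0.011 ft [ 0.   0.6 -1.3] gap 0.0099
[(46, [165, 80, 47], [157, 148, 148]), (47, [165, 80, 46], [158, 149, 148]), (112, [139, 130, 132], [111, 104, 107]), (193, [117, 109, 109], [162, 151, 151]), (194, [117, 109, 109], [162, 152, 151]), (198, [162, 152, 151], [118, 110, 109]), (199, [162, 152, 152], [118, 110, 109]), (202, [118, 110, 109], [162, 151, 152]), (203, [118, 110, 109], [134, 125, 125]), (204, [142, 133, 133], [162, 151, 152]), (205, [162, 151, 152], [162, 151, 151]), (208, [162, 151, 151], [112, 108, 103]), (209, [156, 146, 146], [121, 117, 112]), (210, [132, 125, 123], [122, 118, 112]), (238, [123, 120, 114], [137, 133, 127]), (274, [161, 158, 152], [172, 169, 163]), (297, [173, 170, 163], [56, 53, 52]), (298, [167, 164, 158], [57, 54, 53])]
```

```bash
python3 - <<'E'
from fitp import *
from rows import *
import math
s=bot.read_state(); M=toolR(s['eef_rot']).as_matrix(); G=s['position']-.019*M[:,1]; T=G+[-.001,0,-.005]
th,d,c,_=fitpose(load('l','wrist'),T,[(-.097,-.039,112),(-.097,-.059,46.5),(-.018,-.039,209)])
u,w=.001-d[0]/1000,.005-d[1]/1000; a=math.radians(th)
gx,gz=u*math.cos(a)-w*math.sin(a),u*math.sin(a)+w*math.cos(a); print('pitch',th,'d',d,'G in pocket frame',gx,gz)
rx,rz=gx-.0805,gz+.047
arc=[]
for t in (th,24,20,16,12,8,4,0,-3):
    a=math.radians(t); arc.append((round(-.083+rx*math.cos(a)+rz*math.sin(a),4),0,round(.109-rx*math.sin(a)+rz*math.cos(a),4)))
rows(arc+[(arc[-1][0],0,arc[-1][2]+.06)])
E
```

```text
pitch 28.102697928831773 d [18.91551945  7.34197831] G in pocket frame -0.0147001667679958 -0.010505036715685876
t 25.2 G rack -0.1451 0.0006 0.2031 hd 0.08 xroll -0.01 ft [ 0.8  0.3 -0.1] gap 0.0099
(np.float64(-0.1498), 0, np.float64(0.186)) [-0.0, 1.3, 1.2]
(np.float64(-0.1551), 0, np.float64(0.1811)) [-0.0, 1.4, 1.9]
(np.float64(-0.16), 0, np.float64(0.1759)) [-0.0, 1.7, 2.6]
(np.float64(-0.1645), 0, np.float64(0.1703)) [-0.0, 1.9, 3.3]
(np.float64(-0.1685), 0, np.float64(0.1645)) [-0.0, 2.3, 3.9]
(np.float64(-0.1722), 0, np.float64(0.1584)) [-0.0, 2.6, 4.5]
(np.float64(-0.1754), 0, np.float64(0.152)) [-0.0, 3.0, 5.1]
(np.float64(-0.1782), 0, np.float64(0.1455)) [-0.0, 3.5, 5.7]
(np.float64(-0.18), 0, np.float64(0.1405)) [-0.0, 3.8, 6.1]
(np.float64(-0.18), 0, np.float64(0.2005)) [-0.1, -1.5, 3.2]
```

Call:
jog_arm(
  steps=[
    {"dp": [0,1.3,1.2],"roll": 0,"claw": -1},
    {"dp": [0,1.4,1.9],"roll": 0,"claw": -1},
    {"dp": [0,1.7,2.6],"roll": 0,"claw": -1},
    {"dp": [0,1.9,3.3],"roll": 0,"claw": -1},
    {"dp": [0,2.3,3.9],"roll": 0,"claw": -1},
    {"dp": [0,2.6,4.5],"roll": 0,"claw": -1},
    {"dp": [0,3,5.1],"roll": 0,"claw": -1},
    {"dp": [0,3.5,5.7],"roll": 0,"claw": -1},
    {"dp": [0,3.6,5.8],"roll": 0,"claw": -1},
    {"dp": [0,3.6,5.8],"roll": 0,"claw": -1},
  ],
)

```text
t: 26.2
position: [0.4586, 0.1767, 0.1276]
eef_rot: [-0.343, 0.587, 0.63, -0.375]
ft_force: [-0.9, -0.2, 4.1]
finger_gap: 0.0097
```

```bash
python3 see.py m
```

```text
t 26.2 G rack -0.1781 0.0004 0.1442 hd 0.08 xroll -0.01 ft [-0.9 -0.2  4.1] gap 0.0097
[(41, [39, 55, 86], [36, 41, 53]), (42, [39, 53, 84], [61, 58, 58]), (43, [37, 48, 71], [110, 104, 104]), (44, [36, 41, 53], [129, 121, 121]), (45, [61, 58, 58], [129, 121, 121]), (65, [128, 119, 119], [156, 147, 147]), (66, [129, 121, 121], [156, 146, 147]), (116, [160, 151, 150], [140, 133, 132]), (121, [145, 136, 136], [132, 125, 125]), (171, [129, 122, 124], [178, 167, 169]), (172, [129, 122, 123], [178, 168, 169]), (185, [177, 167, 169], [128, 121, 123]), (186, [175, 166, 167], [128, 121, 123]), (191, [128, 121, 123], [164, 157, 158]), (192, [128, 121, 122], [164, 157, 158]), (195, [164, 157, 158], [128, 120, 121]), (198, [128, 120, 121], [176, 166, 167]), (199, [129, 122, 122], [176, 166, 167]), (215, [176, 166, 167], [135, 127, 127]), (216, [176, 166, 167], [144, 136, 137]), (217, [163, 153, 154], [144, 136, 136]), (224, [144, 136, 136], [91, 89, 85]), (225, [137, 130, 130], [91, 89, 85]), (297, [88, 87, 83], [51, 49, 48]), (298, [85, 83, 80], [52, 50, 49])]
```

```bash
cat > fitnow.py <<'E'
from fitp import *
import sys,math
t=sys.argv[1]; ob=[float(v) for v in sys.argv[2:5]]
s=bot.read_state(); M=toolR(s['eef_rot']).as_matrix(); G=s['position']-.019*M[:,1]; T=G+[-.001,0,-.005]
w=load(t,'wrist')
th,d,c,_=fitpose(w,T,[(-.097,-.039,ob[0]),(-.097,-.059,ob[1]),(-.018,-.039,ob[2])])
u,v=.001-d[0]/1000,.005-d[1]/1000; a=math.radians(th)
print('3pt pitch',th,d,'G pocket',u*math.cos(a)-v*math.sin(a),u*math.sin(a)+v*math.cos(a))
# using top near end + base with G fixed at pocket (-.0147,-.0105)
g=(-.0147,-.0105)
for D in range(-10,16,2):
    a=math.radians(D); wx=lambda x,z:((x-g[0])*math.cos(a)+(z-g[1])*math.sin(a),-(x-g[0])*math.sin(a)+(z-g[1])*math.cos(a))
    r=[]
    for x,z in((-.097,-.039),(-.097,-.059),(-.018,-.039),(.018,.016)):
        u,v=wx(x,z); r.append(round(float(proj(w,G+[u*np.cos(.08),u*np.sin(.08),v])[1]),0))
    print(D,r)
E
python3 fitnow.py m 65.5 44 224.5
```

```text
3pt pitch 0.36196506515608884 [16.92258911 18.31521428] G pocket -0.015838153301600304 -0.013415538577580401
-10 [61.0, 51.0, 225.0, 369.0]
-8 [60.0, 48.0, 224.0, 367.0]
-6 [59.0, 46.0, 223.0, 366.0]
-4 [59.0, 43.0, 221.0, 364.0]
-2 [58.0, 41.0, 220.0, 363.0]
0 [59.0, 39.0, 219.0, 361.0]
2 [59.0, 37.0, 218.0, 359.0]
4 [60.0, 35.0, 217.0, 357.0]
6 [61.0, 33.0, 215.0, 356.0]
8 [63.0, 32.0, 214.0, 354.0]
10 [65.0, 31.0, 213.0, 352.0]
12 [68.0, 31.0, 212.0, 349.0]
14 [71.0, 31.0, 212.0, 347.0]
```

Level again (0.4°), and the bar underside works out at rail height (0.1106), which confirms the fit. The grip point sits at (−15.8, −13.4) mm in the pocket frame. Lifting with a firmer grip and carrying over the gap directly above the place.

```bash
python3 - <<'E'
from rows import *
rows([(-.178,0,.17),(-.178,0,.22),(-.178,0,.265),(-.13,0,.265),(-.08,0,.265),(-.03,0,.265),(-.0158,0,.265)])
E
```

```text
t 26.25 G rack -0.1782 0.0004 0.1441 hd 0.08 xroll -0.01 ft [-0.9  0.   2.7] gap 0.0096
(-0.178, 0, 0.17) [-0.1, -2.3, -1.3]
(-0.178, 0, 0.22) [-0.1, -6.6, -3.7]
(-0.178, 0, 0.265) [-0.2, -10.6, -5.9]
(-0.13, 0, 0.265) [-0.1, -8.3, -10.1]
(-0.08, 0, 0.265) [-0.1, -5.8, -14.4]
(-0.03, 0, 0.265) [-0.1, -3.4, -18.8]
(-0.0158, 0, 0.265) [-0.1, -2.7, -20.1]
```

Call:
jog_arm(
  steps=[
    {"dp": [-0.1,-2.3,-1.3],"roll": 0,"claw": -1},
    {"dp": [-0.1,-5,-2.8],"roll": 0,"claw": -1},
    {"dp": [-0.1,-7.8,-4.3],"roll": 0,"claw": -1},
    {"dp": [-0.1,-10.6,-5.9],"roll": 0,"claw": -1},
    {"dp": [-0.1,-9,-9],"roll": 0,"claw": -1},
    {"dp": [-0.1,-7,-12.3],"roll": 0,"claw": -1},
    {"dp": [-0.1,-5,-15.8],"roll": 0,"claw": -1},
    {"dp": [-0.1,-3.4,-18.8],"roll": 0,"claw": -1},
    {"dp": [-0.1,-2.7,-20.1],"roll": 0,"claw": -1},
    {"dp": [-0.1,-2.7,-20.1],"roll": 0,"claw": -1},
  ],
  force=45,
)

```text
t: 27.25
position: [0.621, 0.1876, 0.2456]
eef_rot: [-0.344, 0.588, 0.628, -0.377]
ft_force: [-0.6, -0.8, -1.5]
finger_gap: 0.0097
```

Call:
jog_arm(
  steps=[
    {"dp": [0,0,0],"roll": 0,"claw": -1},
    {"dp": [0,0,0],"roll": 0,"claw": -1},
    {"dp": [0,0,0],"roll": 0,"claw": -1},
  ],
)

```text
t: 27.55
position: [0.6189, 0.1883, 0.2463]
eef_rot: [-0.343, 0.587, 0.629, -0.377]
ft_force: [-0.3, -0.2, -1.5]
finger_gap: 0.0097
```

```bash
python3 see.py n; python3 fitnow.py n 65.5 44 224.5 | head -1; python3 -c "
from rows import *
rows([(-.0158,0,.24),(-.0158,0,.215),(-.0158,0,.19)])"
```

```text
t 27.55 G rack -0.0173 -0.0008 0.263 hd 0.082 xroll -0.011 ft [-0.3 -0.2 -1.5] gap 0.0097
[(6, [150, 155, 156], [123, 115, 114]), (7, [144, 149, 150], [128, 121, 121]), (10, [128, 121, 121], [148, 139, 139]), (15, [143, 133, 133], [123, 115, 116]), (17, [130, 121, 122], [107, 100, 100]), (18, [123, 115, 116], [90, 84, 84]), (19, [116, 109, 108], [65, 61, 60]), (20, [107, 100, 100], [53, 50, 47]), (21, [90, 84, 84], [54, 50, 47]), (43, [55, 51, 49], [111, 104, 104]), (44, [56, 52, 49], [111, 104, 104]), (65, [112, 104, 104], [136, 126, 126]), (66, [113, 104, 105], [136, 126, 127]), (110, [139, 129, 130], [121, 113, 113]), (172, [114, 107, 108], [159, 149, 150]), (173, [115, 107, 108], [159, 149, 150]), (182, [159, 149, 150], [115, 108, 109]), (183, [159, 149, 150], [116, 108, 109]), (195, [115, 108, 109], [149, 140, 141]), (196, [115, 107, 108], [149, 140, 141]), (216, [158, 148, 150], [121, 113, 114]), (217, [158, 148, 149], [131, 123, 124]), (218, [146, 137, 138], [131, 123, 123]), (221, [131, 123, 123], [150, 142, 143]), (222, [130, 122, 124], [137, 130, 131]), (223, [138, 130, 131], [93, 89, 88]), (224, [150, 142, 143], [83, 81, 79]), (225, [137, 130, 131], [83, 81, 79]), (297, [79, 78, 75], [44, 42, 42]), (298, [77, 76, 73], [45, 43, 43])]
3pt pitch 0.5359521348772953 [16.67921743 18.10299945] G pocket -0.015555966103504959 -0.013249089493838195
t 27.6 G rack -0.0171 -0.0008 0.263 hd 0.081 xroll -0.011 ft [-0.2 -0.7 -1.9] gap 0.0099
(-0.0158, 0, 0.24) [0.1, 2.1, 1.0]
(-0.0158, 0, 0.215) [0.1, 4.3, 2.2]
(-0.0158, 0, 0.19) [0.2, 6.5, 3.4]
```

```bash
python3 - <<'E'
from rows import *
w=load('n','wrist'); s=bot.read_state()
r=atz(w,(315,13),.107); e=atz(w,(315,65.5),.2763-.039); 
for n,v in(('rail',r),('end',e)): d=v[:2]-PL; print(n,v.round(4),(d@UX).round(4),(d@UY).round(4))
g=load('g','wrist'); f=g['frame'].astype(int)
for c in (225,420): 
    p=f[120:215,c-1:c+2].mean(1).sum(1); i=np.where(p>480)[0]+120; print(c,i.min(),i.max(),((atz(g,(c,i.mean()),.107)[:2]-PL)@UX).round(4))
n=w['frame'].astype(int)
for c in (200,260,400,440): 
    for a,b in((0,40),(150,290)):
        p=n[a:b,c-1:c+2].mean(1).sum(1); i=np.where(p>480)[0]+a; 
        if len(i): print(c,i.min(),i.max(),((atz(w,(c,i.mean()),.107)[:2]-PL)@UX).round(4))
E
```

```text
rail [0.5467 0.1813 0.107 ] -0.0807 -0.0023
end [0.5289 0.1818 0.2373] -0.0985 -0.0003
225 185 190 0.0843
420 188 193 0.0853
200 7 18 -0.0812
260 0 39 -0.0803
260 197 262 0.1279
400 12 13 -0.0809
400 198 255 0.1336
440 198 257 0.133
```

Relative check: the rails sit at −81 and +84.8 mm, so the place is ~2 mm further than assumed and the pocket centre needs +3.4 mm. Lowering straight down with that correction.

```bash
python3 -c "
from rows import *
rows([(-.0137,0,.263),(-.0137,0,.24),(-.0137,0,.21),(-.0137,0,.175)])"
```

```text
t 27.6 G rack -0.0171 -0.0008 0.263 hd 0.081 xroll -0.011 ft [-0.2 -0.7 -1.9] gap 0.0099
(-0.0137, 0, 0.263) [0.1, 0.2, -0.3]
(-0.0137, 0, 0.24) [0.1, 2.2, 0.8]
(-0.0137, 0, 0.21) [0.1, 4.8, 2.3]
(-0.0137, 0, 0.175) [0.2, 7.9, 3.9]
```

Call:
jog_arm(
  steps=[
    {"dp": [0.1,0.2,-0.3],"roll": 0,"claw": -1},
    {"dp": [0.1,0.2,-0.3],"roll": 0,"claw": -1},
    {"dp": [0.1,2.2,0.8],"roll": 0,"claw": -1},
    {"dp": [0.1,3.5,1.5],"roll": 0,"claw": -1},
    {"dp": [0.1,4.8,2.3],"roll": 0,"claw": -1},
    {"dp": [0.2,6.3,3.1],"roll": 0,"claw": -1},
    {"dp": [0.2,7.9,3.9],"roll": 0,"claw": -1},
    {"dp": [0.2,7.9,3.9],"roll": 0,"claw": -1},
    {"dp": [0.2,7.9,3.9],"roll": 0,"claw": -1},
  ],
)

```text
t: 28.5
position: [0.6238, 0.1897, 0.1582]
eef_rot: [-0.343, 0.587, 0.629, -0.377]
ft_force: [0.3, -0.0, -1.5]
finger_gap: 0.0094
```

```bash
python3 see.py o;  python3 - <<'E'
from rows import *
w=load('o','wrist'); n=w['frame'].astype(int); s=bot.read_state()
M=toolR(s['eef_rot']).as_matrix(); G=s['position']-.019*M[:,1]
e=atz(w,(315,65.5),G[2]+.0134-.039); d=e[:2]-PL; print('end',(d@UX).round(4),(d@UY).round(4))
r=120 # cross-row profile of bar edges
for r in (100,140): print(r,n[r,240:400:4].sum(1).tolist())
for c in (150,180,470,500):
    p=n[150:290,c-1:c+2].mean(1).sum(1); i=np.where(p>480)[0]+150; print(c,i.min() if len(i) else 0,i.max() if len(i) else 0,((atz(w,(c,i.mean()),.107)[:2]-PL)@UX).round(4) if len(i) else 0)
rows([(-.0137,0,.16),(-.0137,0,.147),(-.0137,0,.143)])
E
```

```text
t 28.5 G rack -0.0123 0.0002 0.1749 hd 0.081 xroll -0.011 ft [ 0.3 -0.  -1.5] gap 0.0094
[(30, [68, 63, 60], [134, 137, 137]), (31, [67, 62, 60], [191, 197, 199]), (32, [78, 73, 73], [192, 199, 200]), (43, [196, 202, 202], [144, 135, 135]), (44, [192, 199, 199], [144, 136, 136]), (65, [141, 131, 131], [173, 162, 162]), (66, [143, 132, 133], [174, 162, 163]), (102, [176, 164, 164], [166, 154, 155]), (120, [175, 164, 164], [146, 136, 137]), (121, [175, 164, 164], [146, 137, 137]), (172, [149, 140, 140], [181, 170, 171]), (173, [150, 140, 140], [201, 190, 190]), (174, [157, 147, 148], [201, 190, 190]), (183, [201, 190, 190], [150, 141, 141]), (184, [201, 190, 190], [150, 141, 141]), (196, [150, 141, 140], [201, 190, 190]), (197, [154, 145, 144], [201, 189, 190]), (216, [200, 189, 189], [149, 140, 140]), (217, [200, 189, 189], [172, 162, 161]), (218, [187, 176, 176], [195, 188, 188]), (219, [149, 140, 140], [198, 191, 191]), (223, [198, 191, 191], [107, 103, 99]), (224, [198, 191, 191], [110, 107, 102]), (297, [106, 104, 100], [59, 56, 56]), (298, [102, 100, 96], [61, 58, 57])]
end -0.0938 0.0007
100 [337, 221, 219, 220, 479, 466, 419, 422, 424, 422, 412, 368, 213, 458, 267, 207, 413, 469, 500, 509, 509, 493, 514, 208, 210, 456, 211, 420, 422, 418, 423, 414, 448, 459, 215, 217, 243, 476, 587, 578]
140 [423, 442, 347, 231, 230, 473, 476, 430, 427, 434, 425, 428, 287, 222, 474, 226, 326, 430, 419, 425, 425, 411, 433, 222, 356, 249, 426, 516, 517, 521, 448, 497, 496, 229, 228, 337, 433, 427, 444, 428]
150 0 0 0
180 0 0 0
470 269 284 0.0886
500 0 0 0
t 28.55 G rack -0.012 0.0003 0.1756 hd 0.08 xroll -0.011 ft [ 0.4  0.2 -1.2] gap 0.0098
(-0.0137, 0, 0.16) [-0.0, 1.3, 0.9]
(-0.0137, 0, 0.147) [0.0, 2.4, 1.5]
(-0.0137, 0, 0.143) [0.0, 2.8, 1.7]
```

Call:
jog_arm(
  steps=[
    {"dp": [0,0.7,0.5],"roll": 0,"claw": -1},
    {"dp": [0,1.3,0.9],"roll": 0,"claw": -1},
    {"dp": [0,1.9,1.2],"roll": 0,"claw": -1},
    {"dp": [0,2.4,1.5],"roll": 0,"claw": -1},
    {"dp": [0,2.4,1.5],"roll": 0,"claw": -1},
  ],
)

```text
t: 29.05
position: [0.6217, 0.1888, 0.129]
eef_rot: [-0.343, 0.587, 0.628, -0.377]
ft_force: [0.1, 0.8, -1.1]
finger_gap: 0.0096
```

```bash
python3 see.py p; python3 -c "
from rows import *
rows([(-.0137,0,.143),(-.0137,0,.141)])"
```

```text
t 29.05 G rack -0.0144 -0.0005 0.1456 hd 0.081 xroll -0.012 ft [ 0.1  0.8 -1.1] gap 0.0096
[(8, [75, 71, 68], [66, 60, 59]), (43, [72, 67, 64], [142, 133, 133]), (44, [71, 67, 64], [142, 133, 133]), (65, [143, 133, 133], [171, 160, 161]), (66, [143, 133, 134], [171, 160, 161]), (114, [173, 162, 162], [147, 137, 137]), (115, [173, 161, 162], [147, 137, 138]), (171, [146, 136, 137], [198, 187, 188]), (172, [146, 136, 137], [198, 187, 187]), (185, [198, 187, 188], [146, 137, 137]), (186, [198, 187, 188], [147, 137, 137]), (197, [147, 138, 137], [195, 184, 183]), (198, [147, 138, 138], [198, 188, 187]), (218, [197, 186, 186], [166, 156, 156]), (219, [193, 182, 181], [180, 173, 173]), (220, [179, 168, 168], [180, 173, 172]), (223, [180, 173, 172], [106, 103, 98]), (224, [180, 172, 172], [109, 106, 101]), (297, [106, 104, 101], [61, 59, 57]), (298, [102, 100, 96], [63, 60, 59])]
t 29.1 G rack -0.0142 -0.0003 0.1461 hd 0.081 xroll -0.011 ft [-0.3 -0.1 -0.8] gap 0.0097
(-0.0137, 0, 0.143) [0.0, 0.3, 0.1]
(-0.0137, 0, 0.141) [0.0, 0.5, 0.2]
```

The hooks are now down past the rail tops with no side force. Lowering the last few mm onto the rails.

Call:
jog_arm(
  steps=[
    {"dp": [0,0.2,0.1],"roll": 0,"claw": -1},
    {"dp": [0,0.4,0.2],"roll": 0,"claw": -1},
    {"dp": [0,0.4,0.2],"roll": 0,"claw": -1},
  ],
)

```text
t: 29.4
position: [0.6232, 0.1896, 0.1267]
eef_rot: [-0.343, 0.587, 0.629, -0.376]
ft_force: [-2.8, -0.2, 4.1]
finger_gap: 0.0096
```

Call:
jog_arm(
  steps=[
    {"dp": [0,0,0],"roll": 0,"claw": -0.75},
    {"dp": [0,0,0],"roll": 0,"claw": -0.6},
    {"dp": [0,0,0],"roll": 0,"claw": -0.6},
    {"dp": [0,0,0],"roll": 0,"claw": -0.6},
    {"dp": [0,0,0],"roll": 0,"claw": -0.6},
  ],
)

```text
t: 29.9
position: [0.6223, 0.1889, 0.1252]
eef_rot: [-0.343, 0.587, 0.629, -0.377]
ft_force: [0.7, -0.7, -0.9]
finger_gap: 0.0175
```

```bash
python3 see.py r; python3 -c "
from rows import *
rows([(-.0137,0,.16),(-.02,0,.19),(-.04,0,.22),(-.08,0,.3)])"
```

```text
t 29.9 G rack -0.0139 -0.0004 0.1419 hd 0.081 xroll -0.011 ft [ 0.7 -0.7 -0.9] gap 0.0175
[(9, [78, 74, 70], [67, 62, 60]), (46, [74, 69, 66], [118, 109, 109]), (47, [71, 67, 64], [143, 133, 133]), (48, [80, 75, 72], [143, 133, 133]), (67, [140, 131, 131], [169, 158, 158]), (68, [141, 131, 131], [173, 163, 163]), (104, [176, 165, 165], [164, 154, 154]), (118, [167, 156, 156], [145, 136, 136]), (169, [148, 139, 138], [181, 170, 170]), (170, [149, 139, 139], [190, 179, 178]), (171, [159, 148, 148], [190, 178, 179]), (174, [190, 178, 179], [201, 190, 189]), (183, [201, 190, 190], [166, 157, 156]), (184, [201, 190, 190], [150, 140, 139]), (185, [194, 182, 182], [150, 140, 140]), (192, [150, 140, 139], [251, 249, 248]), (193, [150, 141, 139], [251, 249, 248]), (202, [255, 254, 254], [202, 190, 190]), (203, [253, 251, 251], [202, 190, 190]), (213, [201, 190, 190], [245, 242, 242]), (214, [201, 190, 190], [245, 243, 243]), (218, [245, 242, 242], [244, 239, 239]), (219, [242, 239, 239], [251, 248, 249]), (220, [234, 230, 230], [251, 248, 248]), (225, [251, 248, 248], [215, 208, 209]), (226, [250, 247, 247], [111, 108, 102]), (227, [242, 236, 237], [111, 107, 102]), (297, [104, 102, 96], [62, 60, 59]), (298, [100, 99, 94], [64, 61, 60])]
t 29.95 G rack -0.0139 -0.0005 0.1419 hd 0.08 xroll -0.011 ft [-0.4  1.1  0.6] gap 0.0173
(-0.0137, 0, 0.16) [0.0, -1.6, -0.9]
(-0.02, 0, 0.19) [-0.0, -4.5, -1.8]
(-0.04, 0, 0.22) [-0.1, -8.1, -1.5]
(-0.08, 0, 0.3) [-0.2, -17.0, -1.8]
```

Call:
jog_arm(
  steps=[
    {"dp": [0,-0.8,-0.4],"roll": 0,"claw": -0.6},
    {"dp": [0,-1.6,-0.9],"roll": 0,"claw": -0.6},
    {"dp": [0,-3,-1.4],"roll": 0,"claw": -0.6},
    {"dp": [0,-4.5,-1.8],"roll": 0,"claw": -0.6},
    {"dp": [-0.1,-8.1,-1.5],"roll": 0,"claw": -0.6},
    {"dp": [-0.1,-12.5,-1.5],"roll": 0,"claw": -0.6},
    {"dp": [-0.2,-17,-1.8],"roll": 0,"claw": -0.6},
    {"dp": [-0.2,-17,-1.8],"roll": 0,"claw": -0.6},
    {"dp": [-0.2,-17,-1.8],"roll": 0,"claw": -0.6},
  ],
)

```text
t: 30.85
position: [0.5569, 0.1837, 0.2843]
eef_rot: [-0.343, 0.588, 0.629, -0.376]
ft_force: [0.9, 0.7, -0.6]
finger_gap: 0.0178
```

```bash
python3 - <<'E'
from rows import *
rows([]); o=grab(['wrist','side','scene'],'z')
w=o['wrist']; f=w['frame']
# predicted tab top corners vs image, for hung pose
c=W(.0019,0,0)[:2]
for x,z in((-.018,.172),(.018,.172),(-.097,.117),(.097,.117)):
    print(x,z,[proj(w,np.r_[c+x*UX+y*UY,z]).round(0).tolist() for y in(-.005,.005)])
# row profiles across bars at x=-.05 and +.08 for each nominal y
for x in(-.06,-.03,.085):
    p=proj(w,W(x,0,.117)); r=int(p[1]); print('x',x,'row',r)
    if 0<=r<400:
        g=f[r].astype(int).sum(1); l=int(proj(w,W(x,-.065,.117))[0]);h=int(proj(w,W(x,.075,.117))[0]); print(l,h,g[l:h:3].tolist())
        print([int(proj(w,W(x,y,.117))[0]) for y in(-.04,-.02,0,.02,.04,.06)])
for n in('side','scene'):
    a,b=load('a',n)['frame'].astype(int),o[n]['frame'].astype(int); d=(np.abs(a-b).sum(2)>90).astype(np.uint8)
    k,_,st,ce=cv2.connectedComponentsWithStats(d); print(n,[(st[i].tolist(),ce[i].round(0).tolist()) for i in range(1,k) if st[i,4]>15])
E
```

```text
t 30.85 G rack -0.0795 -0.0004 0.3009 hd 0.08 xroll -0.011 ft [ 0.9  0.7 -0.6] gap 0.0178
-0.018 0.172 [[312.0, 188.0], [324.0, 188.0]]
0.018 0.172 [[313.0, 217.0], [324.0, 218.0]]
-0.097 0.117 [[312.0, 68.0], [324.0, 68.0]]
0.097 0.117 [[315.0, 230.0], [323.0, 231.0]]
x -0.06 row 108
243 404 [329, 327, 327, 327, 327, 309, 297, 297, 682, 703, 709, 704, 175, 210, 318, 155, 692, 729, 734, 730, 180, 198, 154, 259, 453, 690, 734, 731, 158, 160, 439, 664, 598, 476, 468, 161, 328, 170, 368, 731, 734, 721, 549, 340, 214, 162, 367, 729, 731, 722, 585, 317, 321, 317]
[272, 295, 318, 341, 364, 387]
x -0.03 row 137
248 399 [212, 213, 214, 215, 215, 197, 197, 422, 725, 733, 724, 220, 164, 325, 159, 721, 726, 726, 694, 306, 193, 205, 425, 728, 734, 724, 207, 188, 354, 709, 726, 729, 732, 190, 404, 175, 726, 726, 724, 690, 325, 257, 165, 478, 725, 734, 720, 280, 226, 226, 224]
[275, 297, 318, 339, 361, 383]
x 0.085 row 222
262 383 [293, 291, 291, 290, 288, 290, 706, 714, 708, 283, 294, 289, 692, 694, 691, 288, 296, 297, 707, 714, 710, 301, 298, 623, 691, 694, 363, 289, 250, 694, 694, 697, 271, 274
[... 1275 characters left out ...]
cene [([184, 0, 28, 27, 421], [197.0, 9.0]), ([339, 0, 32, 20, 362], [353.0, 11.0]), ([372, 0, 16, 63, 577], [379.0, 26.0]), ([373, 0, 58, 82, 2212], [406.0, 45.0]), ([200, 26, 13, 9, 52], [207.0, 31.0]), ([354, 29, 20, 33, 338], [365.0, 43.0]), ([197, 36, 15, 5, 42], [204.0, 39.0]), ([377, 74, 39, 43, 936], [395.0, 95.0]), ([201, 115, 216, 83, 3581], [330.0, 141.0]), ([379, 122, 14, 8, 53], [385.0, 126.0]), ([261, 175, 8, 16, 63], [264.0, 182.0]), ([255, 179, 6, 15, 46], [258.0, 185.0]), ([248, 198, 11, 19, 88], [253.0, 207.0]), ([374, 215, 6, 8, 29], [377.0, 219.0]), ([363, 219, 8, 14, 63], [367.0, 225.0]), ([389, 229, 14, 17, 131], [396.0, 237.0]), ([352, 244, 8, 12, 48], [356.0, 251.0])]
```

Row profiles show six evenly spaced bars. The new one is within ~1 mm of the gap centre at both ends, and the neighbours are at their original spots. One last check on the bar ends and tab, then I'll hand in.

```bash
python3 - <<'E'
from rows import *
w=load('z','wrist'); f=w['frame'].astype(int)
p=f[:,317:321].mean(1); d=np.abs(np.diff(p,axis=0)).sum(1); print([(r+1,int(p[r+1].sum())) for r in range(30,260) if d[r]>45])
s=bot.read_state(); print(s['t'],s['ft_force'].round(1)); print(bot.sign_off())
E
```

```text
[(60, 248), (69, 333), (70, 393), (107, 586), (108, 657), (150, 607), (151, 328), (152, 221), (187, 302), (188, 491), (189, 587), (213, 440), (214, 253), (217, 502), (218, 683), (230, 653), (231, 276), (232, 179), (244, 339), (245, 422), (246, 224), (247, 86), (251, 298), (252, 473), (256, 347), (257, 177)]
31.0 [-0.8  0.5 -0.4]
the job is handed in; nothing more can be done
None
```

I hung the pocket in the wide gap with a hook over each rail, let go, backed the gripper clear, and handed the job in at t = 31 s. The hand-in reports no verdict, so what follows rests on my own last measurements.

**How it went**
- **Lean:** the moves offer no direct tilt. I pushed the arm against its joint limits to lean the gripper back about 29°, so it would clear the light bar, then unwound the elbow.
- **First lowering failed:** I came down about 20 mm short, and the pocket's body caught the near rail. It pitched about 30° and slipped in the grip, with roughly 10 N of contact.
- **Recovery:** I lifted it clear and levelled it by resting its far hook on the near rail. I then corrected its position against the rails and lowered it straight down. It touched the rails at about 4 N before I released it.

**Last checks**
- **Bar and tab:** the bar's ends appear at rows 69 and 231 in the wrist image (predicted 68 and 230–231), and the tab's edges at 188 and 213 (predicted 188 and 217). This puts the pocket level at rail height, in line, and about 1 mm off across the gap.
- **Neighbours:** all five sit at their expected 20 mm spacing.
- **Gripper:** it was clear of everything, with near-zero force.

**Less certain**
- **Lengthwise place:** my two estimates differed by about 2 mm; I used the one measured from the rails.
- **Other things on the desk:** I compared start and end pictures only by pixel differences. Around the sorter they looked like the pocket being gone. A small change near the phone I took to be the arm's shadow and did not check further.

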